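Pack the chopstick rests and find the lid that snaps on

TASK

Pack away the chopstick rests lying about on the trolley: long ones into the wide row of the white tub, short ones into the narrow row, all lying down on the tub's floor. Then close the tub: try the three look-alike lids until you find the one that fits, press it fully home so that it snaps level onto the rim, and leave the two other lids standing flat, handle up, on the trolley deck clear of the tub. Do not shift or tip the teapot or the cup.

Things in the scene. Friction and masses are not known exactly. Their poses are not given: they have to be found in the camera images.
- board: Flat bamboo board, 135 x 185 mm, 6 mm thick, fixed on the deck. Origin: centre of its underside, on the deck; x across, y along the board, z up. On its middle, parallel to it, its foot held in the board, sits a heavy white open tub (2.5 kg) with two rows, 101 mm wide (board's x) and 132, 142 or 152 mm long (board's y; changes from start to start), walls 3 mm.
- wide_row (a point): Centre of the wide row's floor in the tub, 21.5 mm from the board's centre, 9 mm above the deck; axes as the board's. This row, for LONG rests, is 52 mm wide (x), 126 to 146 mm long (y). A partition 18 mm high and 3 mm thick parts it from the narrow row.
- narrow_row (a point): Centre of the narrow row's floor in the tub, -27.5 mm from the board's centre, 9 mm above the deck; axes as the board's. This row, for SHORT rests, is 40 mm wide (x), 126 to 146 mm long (y).
- rim (a point): Centre of the tub's mouth at the height of its rim, 37 mm above the deck and 28 mm above the inside floor; axes as the board's. The rim is 3 mm thick. In the middle of each long side a small spring nib sticks out 4.5 mm, 6 mm below the rim: the snap catch for the lid.
- rest_1_mid (a point): Blue glazed ceramic chopstick rest of the LONG kind, 44 mm long, 16 mm wide, 16 mm high, 30 g. The point is its centre; x runs along its length. May be absent.
- rest_2_mid (a point): Blue glazed ceramic chopstick rest of the LONG kind, 44 mm long, 16 mm wide, 16 mm high, 30 g. The point is its centre; x runs along its length. May be absent.
- rest_3_mid (a point): Blue glazed ceramic chopstick rest of the LONG kind, 44 mm long, 16 mm wide, 16 mm high, 30 g. The point is its centre; x runs along its length. May be absent.
- rest_4_mid (a point): Blue glazed ceramic chopstick rest of the SHORT kind, 32 mm long, 16 mm wide, 16 mm high, 30 g. The point is its centre; x runs along its length. May be absent.
- rest_5_mid (a point): Blue glazed ceramic chopstick rest of the SHORT kind, 32 mm long, 16 mm wide, 16 mm high, 30 g. The point is its centre; x runs along its length. May be absent.
- rest_6_mid (a point): Blue glazed ceramic chopstick rest of the SHORT kind, 32 mm long, 16 mm wide, 16 mm high, 30 g. The point is its centre; x runs along its length. May be absent.
- lid_1_handle (a point): Centre of the handle of one of three green snap lids, look-alikes from above: a bar 14 mm thick (lid's x), 56 mm long (lid's y), 30 mm high, in the middle of the plate's top. The point is 35 mm above the foot of the lid's skirt, 15 mm below the handle's top; z is up out of the lid. On a tub fully home it is 56 mm above the deck. A half turn makes no difference.
- lid_2_handle (a point): Centre of the handle of one of three green snap lids, look-alikes from above: a bar 14 mm thick (lid's x), 56 mm long (lid's y), 30 mm high, in the middle of the plate's top. The point is 35 mm above the foot of the lid's skirt, 15 mm below the handle's top; z is up out of the lid. On a tub fully home it is 56 mm above the deck. A half turn makes no difference.
- lid_3_handle (a point): Centre of the handle of one of three green snap lids, look-alikes from above: a bar 14 mm thick (lid's x), 56 mm long (lid's y), 30 mm high, in the middle of the plate's top. The point is 35 mm above the foot of the lid's skirt, 15 mm below the handle's top; z is up out of the lid. On a tub fully home it is 56 mm above the deck. A half turn makes no difference.
- lid_1: Plate 114 x 162 mm, 4 mm thick, over a 16 mm deep skirt on which the lid stands; 50 mm high with its handle; 0.11 to 0.18 kg. Origin: middle of the skirt's foot, 35 mm below the handle's centre. The lids differ only underneath, in the length (132, 142 or 152 mm) of the groove that takes the tub's rim.
- lid_2: Lid like lid_1. Which lid fits changes from start to start. A wrong one stops 8 to 16 mm too high, or tilted, whatever the force. The right one has 2 mm play each way, meets the catch 12 mm above its seat (so does one too long) and snaps home when its handle is pushed straight down with 5 to 15 N; a straight pull up unsnaps it. Origin as lid_1.
- lid_3: Lid like lid_1 and lid_2. Origin as lid_1.
- teapot_mid (a point): White ceramic teapot, 105 mm high, body 124 mm across; point 50 mm up. Bystander.
- cup_mid (a point): White tea cup, 66 mm across, 50 mm high; point 25 mm up. Bystander.

How it is judged:
By the outcome, as a careful person would: the job done as asked, in the order asked, and still so for the second after the job is handed in, with the robot touching nothing.
Of tub_a, tub_b, tub_c only 1 to 1 are there at a start; the rules pass over those that are not, and their reading is None.
Of rest_1, rest_2, rest_3, rest_4, rest_5, rest_6 only 4 to 6 are there at a start; the rules pass over those that are not, and their reading is None.
At some moment in a run one of rest_1, rest_2, rest_3, rest_4, rest_5, rest_6, lid_1, lid_2, lid_3 may be knocked a few centimetres aside while the robot is not near it.
Once in a run the grip may slacken for a moment while it holds something.
It also fails if it takes over 210 s, if anything falls off the work surface, if the arm or the gripper's body presses on something with over 40 N, if the wrist force passes 120 N, or if a joint passes its speed limit or range.

ROBOT

A 6-joint arm with a two-finger parallel gripper is mounted at the origin on the work surface. World frame = base frame: x ahead of the robot, y to its left, z up, the work surface at z = 0. Lengths are in mm, angles in rad, forces in N, time in s.
With the tool pointing down it reaches from about 300 to 775 mm from the base axis. Payload 14.6 kg.
Tool frame: the origin (TCP) lies between the finger pads; the fingertips stand 22 mm ahead of it and the grasp point (between the pads) lies 3 mm ahead of it (finger_overhang is the distance from the TCP to the fingertips, in mm); z points along the fingers, y is the direction in which the jaws open and shut (so a half turn about z gives the same grasp; the last joint's range is limited). The gripper opens to 94 mm and grips with 3 to 60 N. Pads are 16 mm wide; open, the fingers measure 119 mm over their backs; the gripper's body (75 mm by 177 mm) begins 78 mm behind the grasp point.
Start: joints at [1.227, 0.3, 1.521, -0, 1.321, -0.067], TCP at [150.301, 529.055, 227.446] pointing down, gripper open.
Joint ranges: [-3.03, 3.03], [-0.79, 2.21], [0.23, 2.52], [-1.04, 4.18], [0, 3.07], [-2.55, 2.55]. Speed limits (rad/s): [2.22, 2.22, 2.57, 3.14, 3.14, 3.14].

INTERFACE

Orientations are given as [roll, pitch, yaw] about the fixed x, y, z axes, in that order (R = Rz(yaw) Ry(pitch) Rx(roll)).
In Python, from cell import * gives the robot as it stands.
- The arm moves only by the tool jog_arm, never from a script. Its argument "increments" is a list of rows, each a list of 7 numbers: the shift along the tool's x, y, z in cm, then the turn, a rotation vector about the tool's x, y, z in degrees, then the finger opening in cm, from 0 to 9.4. In form: [[x, y, z, wx, wy, wz, grip], ...]. A call has 1 to 20 rows; each row shifts and turns the commanded pose from where the row before left it, along the tool's axes as they then stand; what a row does not reach is not made up. A row lasts 1/8 s, in which the tool goes at most 62.5 mm and 10.7 degrees, less where a joint would pass 70% of its speed; a pose out of reach is approached as far as the arm can. A call is refused whole if a number of a shift passes 6.25 or a number of a turn 10.7, either way. A call with a gripper value outside its range is refused whole. The fingers move at their own pace and stop on an object; "squeeze" is the grip in N (left out, the last holds). Time passes only in rows, so rows that do not move let the fingers close. It gives the time, the measured TCP pose, the force and the opening at its end, in the units of the state.
- read_state(): the state, without advancing time (a new reading comes with each control period).
- camera(name): name is "scene" or "top" or "wrist"; returns a dict with "image" (480x640x3 uint8, red, green, blue), "K" (3x3 intrinsics, pixels), "rvec" (rotation vector, rad) and "tvec" (3), from world to camera coordinates, as OpenCV has them. Camera axes: x right, y down, z forward; pixel columns grow to the right and rows downward; lengths in mm; the calibration is good to about 2 mm. A picture is of the moment at which its call begins. There is no depth.
- sign_off(): hands the job in, once; it reports no verdict.
Trained networks look in a picture, given as the dict that the camera call returned (one of the last four; its "shot" number tells which), for a name from the list of things; names that differ only in an ending like _2 or _b are one class to them, and where a whole thing is asked for, a point or a joint stands for the part that bears it (a point fixed in the world has none). Each returns a list of dicts, best first, with "conf" (0 to 1); they miss things now and then, are a little off and sometimes report something else, mostly with a low value. They report only what shows in the picture. A call takes as long as a camera call.
- recognise(picture, name): "centre" ([x, y, z] in mm, in the coordinates of the camera as it stood for that picture, good to about 4 mm: the middle of the surface that is visible of it).
- regions_of(picture, name): "mask" (480x640 bool, what is visible of it).
The state is a dict: "clock": time; "joints": joint angles; "qd": joint speeds; "effort": joint torques, N m; "eef_pos": TCP position; "eef_rot": TCP orientation; "wrist_force": force on the tool from outside, world axes, zero at the start; "moment": the same for the moment, N m; "finger_gap": finger opening in mm.
Only numpy, scipy, OpenCV 4.12 (cv2) and the standard library are available. Lean on these libraries where they do the work, as an engineer would, in place of code of your own. Each camera call takes 0.05 s, during which the arm holds its last target.

## Working session

There is one attempt and no reset: what is moved stays moved. The work goes in short steps, Python scripts to look and compute and a tool call to move; the robot and the scene stay as the last step left them, time stands still between calls to the robot, and variables do not carry over. Pictures are saved under pics/ and viewed, and the job is handed in when it is done.

Besides the shell and the picture viewer there is one more tool, called after "Request:" as a command line: name --pt "numbers of a row" for each row, then --argument value for the rest. jog_arm: Moves the arm, as the interface text tells. Its arguments: {"type":"object","properties":{"increments":{"type":"array"},"squeeze":{"type":"number"}},"required":["increments"]}

```bash
ls; mkdir -p pics; python3 - <<'E'
from cell import *
import cv2,numpy as np
print(read_state())
for n in ["scene","top","wrist"]:
    c=camera(n); cv2.imwrite(f"pics/{n}0.png",c["image"][:,:,::-1]); 
    R,_=cv2.Rodrigues(np.array(c["rvec"])); print(n,c["K"].tolist(),(-R.T@np.array(c["tvec"]).reshape(3)),R.tolist())
E
```

```text
pics
{'clock': 0.0, 'joints': array([ 1.22738223e+00,  3.00461291e-01,  1.52161466e+00,  1.07757971e-05,
        1.32071804e+00, -6.65660317e-02]), 'qd': array([ 3.25879876e-05,  1.37538242e-03, -2.40800923e-04,  1.56056149e-03,
       -2.53560088e-04, -2.91561436e-03]), 'effort': array([-1.30441786e-04, -5.31802976e+01, -3.52743852e+01,  7.08482321e-02,
        2.43696116e-02, -1.10207927e-04]), 'eef_pos': array([150.22494363, 528.82087845, 226.87749788]), 'eef_rot': array([-3.14039467e+00, -9.03235498e-05,  2.86474186e+00]), 'wrist_force': array([0.34208828, 0.29298942, 0.19637717]), 'moment': array([-0.01556074,  0.00236002, -0.00252876]), 'finger_gap': 94.15507303209615}
scene [[615.751332698691, 0.0, 315.7303140472299], [0.0, 615.751332698691, 236.18433631694555], [0.0, 0.0, 1.0]] [ 954.48717788 -610.85367649 1283.50912596] [[0.7709927092168196, 0.636838155892939, 0.0027213109687707626], [0.5565941886504313, -0.6717559573093864, -0.4888218929016148], [-0.309472375980597, 0.3783927814034387, -0.8723793621393696]]
top [[438.00381726754426, 0.0, 320.69598576137173], [0.0, 438.00381726754426, 232.3697309062093], [0.0, 0.0, 1.0]] [475.96820742 -79.99133933 983.68696306] [[-0.011830807307512958, -0.9999191856324, 0.00465340764292051], [-0.9983134694363881, 0.011547038304999258, -0.056893608149469505], [0.05683527725220483, -0.00531865684375132, -0.9983694021498473]]
wrist [[379.5778812437306, 0.0, 322.3146985643933], [0.0, 379.5778812437306, 247.2364423500047], [0.0, 0.0, 1.0]] [ 75.49844968 550.05432591 384.73970449] [[0.27280088670401703, 0.9620705124061033, 7.329501722433407e-05], [0.9277315811106401, -0.2630840470589212, 0.26476574097313055], [0.254742594835362, -0.0721603308040991, -0.9643127589297933]]
```

View pics/scene0.png

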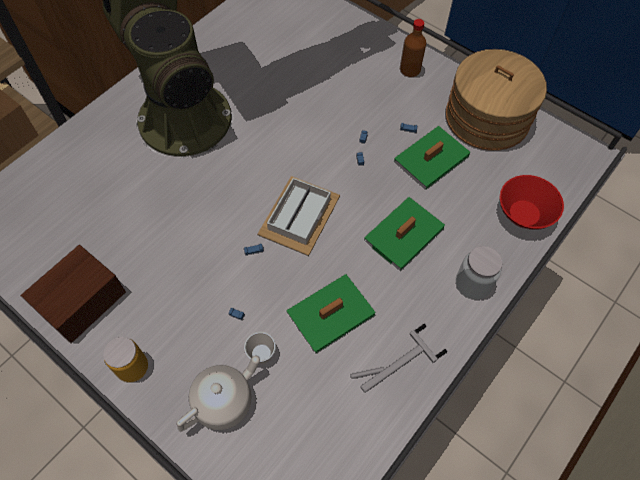

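View pics/top0.png

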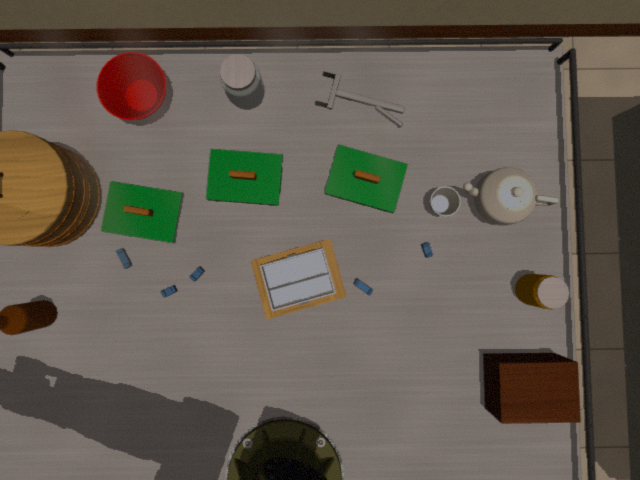

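View pics/wrist0.png

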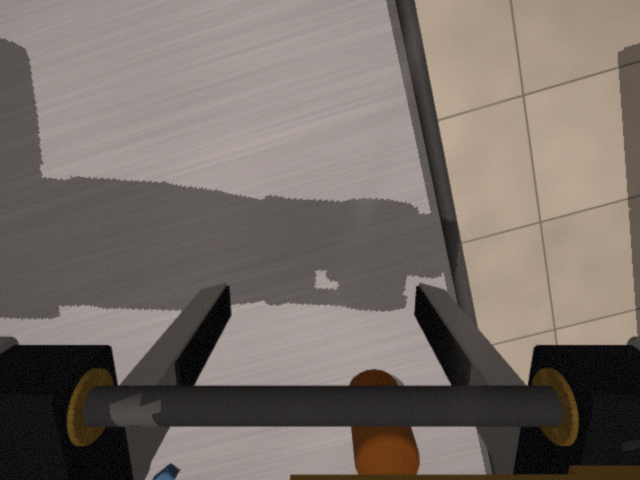

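```bash
cat > h.py <<'E'
from cell import *
import cv2,numpy as np
def cam(n,save=None):
    c=camera(n)
    if save: cv2.imwrite(f"pics/{save}.png",c["image"][:,:,::-1])
    return c
def ray(c,uv):
    R,_=cv2.Rodrigues(np.array(c["rvec"],float)); C=-R.T@np.array(c["tvec"],float).reshape(3)
    uv=np.atleast_2d(uv).astype(float)
    d=np.c_[uv,np.ones(len(uv))]@np.linalg.inv(c["K"]).T@R
    return C,d
def plane(c,uv,z):
    C,d=ray(c,uv); t=(z-C[2])/d[:,2]; return C+d*t[:,None]
def tow(c,p):
    R,_=cv2.Rodrigues(np.array(c["rvec"],float)); return R.T@(np.array(p).reshape(3)-np.array(c["tvec"],float).reshape(3))
def proj(c,P):
    return cv2.projectPoints(np.atleast_2d(P).astype(float),np.array(c["rvec"],float),np.array(c["tvec"],float),np.array(c["K"],float),None)[0].reshape(-1,2)
def hullfit(c,mask,dims,z0,x0,scale=6,sym=True):
    """fit box (dims, bottom z0) xy,yaw to mask by silhouette IoU at supersampling"""
    from scipy.optimize import minimize
    ys,xs=np.nonzero(mask); pad=6
    a,b=xs.min()-pad,ys.min()-pad; w,h=xs.max()+pad-a,ys.max()+pad-b
    m=cv2.resize(mask[max(b,0):b+h,max(a,0):a+w].astype(np.float32),None,fx=scale,fy=scale,interpolation=cv2.INTER_LINEAR)>0.5
    L,W,H=dims
    def box(p):
        X=np.array([[sx*L/2,sy*W/2] for sx in(-1,1) for sy in(-1,1)])
        r=np.array([[np.cos(p[2]),-np.sin(p[2])],[np.sin(p[2]),np.cos(p[2])]])
        X=X@r.T+p[:2]
        return np.r_[np.c_[X,np.full(4,z0)],np.c_[X,np.full(4,z0+H)]]
    def cost(p):
        q=(proj(c,box(p))-[max(a,0),max(b,0)]+0.5)*scale
        hl=cv2.convexHull(q.astype(np.float32)).astype(np.int32)
        im=np.zeros(m.shape,np.uint8); cv2.fillConvexPoly(im,hl,1)
        im=im>0
        return 1-(im&m).sum()/max((im|m).sum(),1)
    best=None
    for y in x0[2] if np.iterable(x0[2]) else [x0[2]]:
        p0=np.array([x0[0],x0[1],y])
        S=np.array([p0,p0+[8,0,0],p0+[0,8,0],p0+[0,0,.3]])
        r=minimize(cost,p0,method="Nelder-Mead",options=dict(initial_simplex=S,xatol=.05,fatol=1e-4,maxiter=200))
        if best is None or r.fun<best.fun: best=r
    return best.x,1-best.fun
def blobs(c,kind):
    im=c["image"]; hsv=cv2.cvtColor(im,cv2.COLOR_RGB2HSV)
    if kind=="blue": m=cv2.inRange(hsv,(95,90,40),(125,255,255))
    if kind=="green": m=cv2.inRange(hsv,(50,120,40),(75,255,255))
    if kind=="handle": m=cv2.inRange(hsv,(5,130,60),(18,255,220))
    n,l,s,ce=cv2.connectedComponentsWithStats(m)
    return [(l==i,s[i],ce[i]) for i in range(1,n) if s[i][4]>25]
E
python3 - <<'E'
from h import *
for n in ["top","scene"]:
    c=cam(n)
    print(n)
    for m,s,ce in blobs(c,"blue"):
        if s[4]>1500: continue
        p=plane(c,ce,8)[0]
        o=[]
        for L in (44,32):
            x,i=hullfit(c,m,(L,16,16),0,(p[0],p[1],np.arange(0,3.1,.5)))
            o.append((L,np.round(x,2).tolist(),round(i,3)))
        print(np.round(ce),s[4],o)
    for m,s,ce in blobs(c,"green"):
        if s[4]<800: continue
        p=plane(c,ce,20)[0]
        ff=np.zeros_like(m,np.uint8); cs,_=cv2.findContours(m.astype(np.uint8),0,2); k=max(cs,key=cv2.contourArea); cv2.drawContours(ff,[cv2.convexHull(k)],-1,1,-1)
        x,i=hullfit(c,ff>0,(114,162,20),0,(p[0],p[1],np.arange(0,3.1,.5)),scale=3)
        print("lid",np.round(ce),s[4],np.round(x,2),round(i,3))
    for nm in ["board","rim","teapot_mid","cup_mid","lid_1_handle","rest_1_mid","rest_4_mid","wide_row","narrow_row"]:
        print(nm,[(np.round(tow(c,d["centre"])).tolist(),round(d["conf"],2)) for d in recognise(c,nm)])
E
```

```text
top
[427. 249.] 89 [(44, [483.66, -321.7, 0.11], np.float64(0.511)), (32, [490.37, -321.4, 0.18], np.float64(0.675))]
[196. 274.] 85 [(44, [447.59, 183.44, -1.06], np.float64(0.517)), (32, [443.7, 190.43, 2.25], np.float64(0.635))]
[363. 286.] 112 [(44, [410.15, -176.78, 4.03], np.float64(0.733)), (32, [410.88, -176.17, 4.07], np.float64(0.712))]
[169. 291.] 88 [(44, [408.2, 243.22, 1.81], np.float64(0.592)), (32, [406.57, 251.01, 1.85], np.float64(0.675))]
lid [365. 178.] 3408 [ 651.9  -186.31    2.85] 0.976
lid [244. 177.] 3432 [658.    84.13   3.05] 0.971
lid [142. 212.] 3439 [ 5.8234e+02  3.1231e+02 -1.7000e-01] 0.946
board [([433.0, -35.0, 8.0], 0.91), ([578.0, 310.0, 23.0], 0.31)]
rim [([434.0, -40.0, 5.0], 0.79), ([598.0, -468.0, 92.0], 0.41)]
teapot_mid [([597.0, -469.0, 94.0], 0.81)]
cup_mid [([601.0, -356.0, 22.0], 0.85), ([431.0, -39.0, 8.0], 0.42)]
lid_1_handle [([577.0, 308.0, 23.0], 0.86), ([408.0, 251.0, 12.0], 0.34)]
rest_1_mid []
rest_4_mid [([496.0, -321.0, 11.0], 0.47), ([480.0, 350.0, 12.0], 0.23)]
wide_row [([435.0, -37.0, 6.0], 0.65)]
narrow_row [([432.0, -36.0,
[... 536 characters left out ...]

[236. 313.] 92 [(44, [497.81, -316.54, 0.45], np.float64(0.5)), (32, [490.1, -321.69, 0.18], np.float64(0.645))]
lid [432. 156.] 2123 [ 5.8365e+02  3.1928e+02 -1.7000e-01] 0.92
lid [404. 233.] 2691 [ 6.5755e+02  8.4620e+01 -8.0000e-02] 0.949
lid [330. 313.] 3269 [ 6.5066e+02 -1.8528e+02 -2.9000e-01] 0.954
board [([470.0, -89.0, 7.0], 0.8)]
rim [([474.0, -85.0, 7.0], 0.97)]
teapot_mid [([614.0, -486.0, 89.0], 0.76)]
cup_mid [([585.0, -347.0, 26.0], 0.63)]
lid_1_handle [([590.0, 302.0, 21.0], 0.89)]
rest_1_mid []
rest_4_mid [([490.0, -321.0, 12.0], 0.47)]
wide_row [([468.0, -78.0, 6.0], 0.83), ([656.0, -195.0, 21.0], 0.7), ([588.0, 300.0, 21.0], 0.64)]
narrow_row [([471.0, -82.0, 6.0], 0.79)]
```

```bash
python3 - <<'E'
from h import *
c=cam("top"); im=c["image"][225:330,240:360]; cv2.imwrite("pics/tub1.png",cv2.resize(im[:,:,::-1],None,fx=6,fy=5.5,interpolation=cv2.INTER_NEAREST))
c=cam("scene"); im=c["image"][170:260,250:350]; cv2.imwrite("pics/tub2.png",cv2.resize(im[:,:,::-1],None,fx=6,fy=6,interpolation=cv2.INTER_NEAREST))
E
```

```text
(no output)
```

View pics/tub1.png

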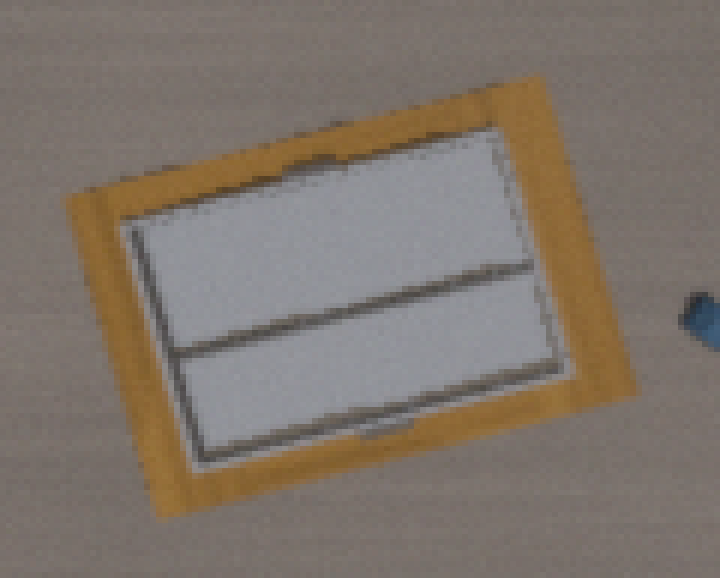

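View pics/tub2.png

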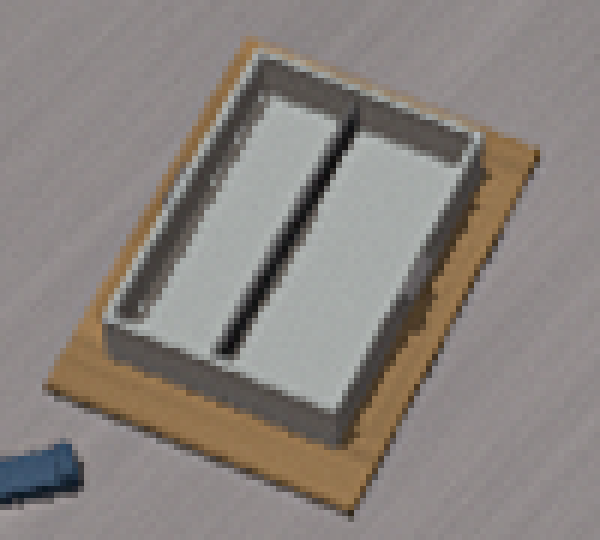

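```bash
python3 - <<'E'
from h import *
for n in ["top","scene"]:
    c=cam(n)
    for nm in ["board"]:
        r=regions_of(c,nm); 
        for d in r: ys,xs=np.nonzero(d["mask"]); print(n,d["conf"],xs.mean(),ys.mean(),len(xs),np.round(plane(c,[xs.mean(),ys.mean()],8)))
    hsv=cv2.cvtColor(c["image"],cv2.COLOR_RGB2HSV)
    print(hsv[int(278 if n=='top' else 245), int(256+4 if n=='top' else 305)])
E
```

```text
top 0.92 298.7853347502657 277.86769394261427 1882 [[431. -35.   8.]]
[ 17 155 133]
scene 0.64 298.1925619834711 225.899173553719 1210 [[452. -63.   8.]]
[ 17 109 140]
```

```bash
python3 - <<'E'
from h import *
c=cam("top")
f=lambda P:np.array(P)/[6,5.5]+[240,225]-0.4
B=plane(c,f([[543,75],[637,393],[160,520],[66,195]]),6)[:,:2]
print(B.round(1),B.mean(0)); d=[np.linalg.norm(B[i]-B[i-1]) for i in range(4)];print(d)
T=plane(c,f([[122,217],[502,120],[577,375],[195,470]]),37)[:,:2]
print(T.round(1),T.mean(0),[np.linalg.norm(T[i]-T[i-1]) for i in range(4)])
e=(B[0]+B[1]-B[2]-B[3]); print("y axis dir",np.degrees(np.arctan2(-e[1],-e[0])), np.degrees(np.arctan2(*(B[0]+B[3]-B[1]-B[2])[::-1])))
c=cam("scene")
f=lambda P:np.array(P)/6+[250,170]-0.4
B=plane(c,f([[540,150],[350,515],[48,385],[250,40]]),6)[:,:2]
print(B.round(1),B.mean(0)); d=[np.linalg.norm(B[i]-B[i-1]) for i in range(4)];print(d)
T=plane(c,f([[480,132],[338,412],[104,322],[257,52]]),37)[:,:2]
print(T.round(1),T.mean(0),[np.linalg.norm(T[i]-T[i-1]) for i in range(4)])
e=(B[0]+B[3]-B[2]-B[1]); print("y dir",np.degrees(np.arctan2(e[1],e[0])))
E
```

```text
[[ 518.3 -106.1]
 [ 389.5 -139.1]
 [ 341.    37.3]
 [ 471.7   71.6]] [430.11355246 -34.07269583]
[np.float64(183.61623432260782), np.float64(132.92491092068573), np.float64(183.01127152171506), np.float64(135.13066478880864)]
[[ 463.    46.7]
 [ 499.4  -90.2]
 [ 399.5 -115.9]
 [ 364.4   21. ]] [431.5714914  -34.59589002] [np.float64(101.8886047839392), np.float64(141.67084593356944), np.float64(103.13106962816644), np.float64(141.3316644206827)]
y axis dir 105.03045851722838 14.542368613399773
[[ 471.7   71.8]
 [ 520.1 -108.1]
 [ 390.4 -140. ]
 [ 343.9   37.2]] [431.53566514 -34.79699576]
[np.float64(132.37421168141185), np.float64(186.2886007175616), np.float64(133.53699178843308), np.float64(183.21320648209274)]
[[ 459.4   46.5]
 [ 498.3  -88.9]
 [ 401.9 -116.5]
 [ 364.8   18.8]] [431.12294749 -35.01948061] [np.float64(98.58994472098837), np.float64(140.93786471355887), np.float64(100.2532568542144), np.float64(140.26146765434228)]
y dir 104.88852023162488
```

Request:
jog_arm --pt "0 0 0 0 0 -10.2 9.4" --pt "0 0 0 0 0 -10.2 9.4" --pt "0 0 0 0 0 -10.2 9.4" --pt "-3 -3.9 0 0 0 0 9.4" --pt "-3 -3.9 0 0 0 0 9.4" --pt "-3 -3.9 0 0 0 0 9.4" --pt "-3 -3.9 0 0 0 0 9.4" --pt "-3 -3.9 0 0 0 0 9.4" --pt "-3 -3.9 0 0 0 0 9.4" --pt "-3 -3.9 0 0 0 0 9.4" --pt "-3 -3.9 0 0 0 0 9.4" --pt "-3 -3.9 0 0 0 0 9.4" --pt "0 0 0 0 0 0 9.4" --pt "0 0 0 0 0 0 9.4"

```text
clock: 3.3
eef_pos: [500.4, 258.6, 227.3]
eef_rot: [3.141, -0.0, -2.884]
wrist_force: [-1.0, -0.1, 0.3]
finger_gap: 94.0
```

```bash
cat >> h.py <<'E'
def rests(c,show=None,skiptub=True):
    out=[]
    for m,s,ce in blobs(c,"blue"):
        if s[4]>4000: continue
        p=plane(c,ce,8)[0]
        o=[]
        for L in (44,32):
            x,i=hullfit(c,m,(L,16,16),0,(p[0],p[1],np.arange(0,3.1,.5)),scale=4)
            o.append((round(i,3),L,np.round(x[:2],1).tolist(),round(np.degrees(x[2])%180,1)))
        o.sort(reverse=True); print(np.round(ce),s[4],o)
def goto(x,y,z,yaw):
    """print rotation (deg about tool z) to do first, then tool shift cm"""
    from scipy.spatial.transform import Rotation as Ro
    s=read_state(); p=s["eef_pos"]; r=s["eef_rot"]; y0=np.degrees(r[2])
    dy=(yaw-y0+180)%360-180; yt=np.radians(yaw)
    d=np.array([x,y,z])-p
    print("t",round(s["clock"],2),"pos",p.round(1),"rot",np.degrees(r).round(2),"gap",round(s["finger_gap"],1),"F",s["wrist_force"].round(1))
    j=np.degrees(s["joints"]); print("j1,j6",j[0].round(),j[5].round(), "j6 at target",round(np.degrees(np.arctan2(y,x))+90-yaw))
    print("wz",round(-dy,1),"-> tool shift cm x %.2f y %.2f z %.2f"%((d[0]*np.cos(yt)+d[1]*np.sin(yt))/10,(d[0]*np.sin(yt)-d[1]*np.cos(yt))/10,-d[2]/10))
E
python3 - <<'E'
from h import *
c=cam("wrist","w1"); rests(c); goto(481,350,120,209)
E
```

```text
[342. 126.] 527 [(np.float64(0.822), 32, [405.7, 252.9], np.float64(118.7)), (np.float64(0.741), 44, [402.8, 259.4], np.float64(115.2))]
[269. 148.] 519 [(np.float64(0.807), 32, [442.4, 192.1], np.float64(132.0)), (np.float64(0.69), 44, [438.0, 197.4], np.float64(130.7))]
[417. 226.] 647 [(np.float64(0.747), 44, [479.3, 353.7], np.float64(32.6)), (np.float64(0.697), 32, [476.5, 351.6], np.float64(31.2))]
t 3.35 pos [500.1 258.9 227.5] rot [ 1.7999e+02 -1.0000e-02 -1.6522e+02] gap 94.0 F [-0.   1.1 -0.5]
j1,j6 24.0 -81.0 j6 at target -83
wz -14.2 -> tool shift cm x -2.75 y 8.89 z 10.75
```

View pics/w1.png

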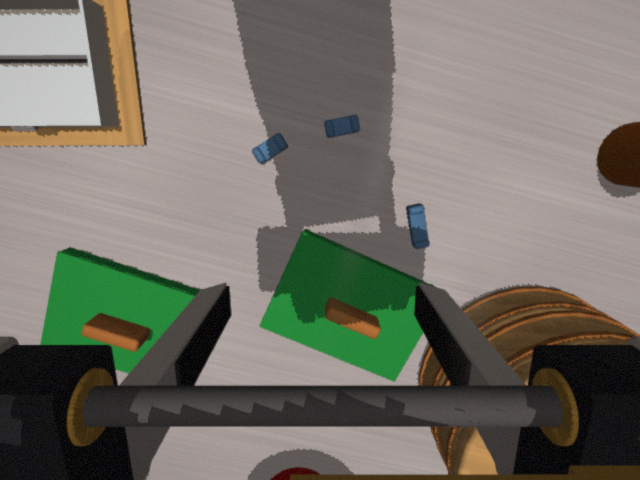

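```bash
python3 - <<'E'
from h import *
goto(479.5,353.3,24,212.6)
E
```

```text
t 3.35 pos [500.1 258.9 227.5] rot [ 1.7999e+02 -1.0000e-02 -1.6522e+02] gap 94.0 F [-0.   1.1 -0.5]
j1,j6 24.0 -81.0 j6 at target -86
wz -17.8 -> tool shift cm x -3.35 y 9.06 z 20.35
```

Request:
jog_arm --pt "0 0 0 0 0 -8.9 4" --pt "0 0 0 0 0 -8.9 4" --pt "-0.85 2.25 0 0 0 0 4" --pt "-0.85 2.25 2 0 0 0 4" --pt "-0.85 2.25 2 0 0 0 4" --pt "-0.8 2.3 2 0 0 0 4" --pt "0 0 4 0 0 0 4" --pt "0 0 4 0 0 0 4" --pt "0 0 3.5 0 0 0 4" --pt "0 0 1.5 0 0 0 4" --pt "0 0 1.3 0 0 0 4" --pt "0 0 0 0 0 0 0" --pt "0 0 0 0 0 0 0" --pt "0 0 0 0 0 0 0" --pt "0 0 0 0 0 0 0" --squeeze 25

```text
clock: 5.22
eef_pos: [480.7, 352.9, 25.4]
eef_rot: [3.142, 0.002, -2.574]
wrist_force: [-1.1, -0.7, 5.6]
finger_gap: 16.1
```

```bash
python3 - <<'E'
from h import *
goto(479.5,353.3,100,194.8)
goto(431+21.5*.967+40*.255,-34.6+21.5*.255-40*.967,34,194.8)
E
```

```text
t 5.22 pos [480.7 352.9  25.4] rot [ 1.8000e+02  9.0000e-02 -1.4746e+02] gap 16.1 F [-1.1 -0.7  5.6]
j1,j6 33.0 -90.0 j6 at target -68
wz 17.7 -> tool shift cm x 0.11 y 0.07 z -7.46
t 5.22 pos [480.7 352.9  25.4] rot [ 1.8000e+02  9.0000e-02 -1.4746e+02] gap 16.1 F [-1.1 -0.7  5.6]
j1,j6 33.0 -90.0 j6 at target -113
wz 17.7 -> tool shift cm x 12.56 y -40.19 z -0.86
```

Request:
jog_arm --pt "0 0 -2 0 0 0 0" --pt "0 0 -3 0 0 0 0" --pt "0 0 -4 0 0 8.9 0" --pt "0 0 -1 0 0 8.8 0" --pt "1.25 -4 0 0 0 0 0" --pt "1.25 -4 0 0 0 0 0" --pt "1.25 -4 0 0 0 0 0" --pt "1.25 -4 0 0 0 0 0" --pt "1.25 -4 0 0 0 0 0" --pt "1.25 -4 0 0 0 0 0" --pt "1.25 -4 0 0 0 0 0" --pt "1.25 -4 0 0 0 0 0" --pt "1.25 -4 0 0 0 0 0" --pt "1.3 -4.2 0 0 0 0 0" --pt "0 0 0 0 0 0 0" --pt "0 0 0 0 0 0 0"

```text
clock: 7.22
eef_pos: [462.0, -67.7, 125.1]
eef_rot: [-3.141, 0.001, -2.883]
wrist_force: [-0.2, 0.4, -0.1]
finger_gap: 16.0
```

```bash
cat >> h.py <<'E'
BC=np.array([431.,-34.7]);BY=np.radians(14.8)
def tub(x,y): return (BC[0]+x*np.cos(BY)-y*np.sin(BY), BC[1]+x*np.sin(BY)+y*np.cos(BY))
E
python3 - <<'E'
from h import *
c=cam("wrist","w2")
goto(*tub(21.5,-40),34,194.8)
print(proj(c,np.array([[*tub(sx*135/2,sy*92.5),6] for sx,sy in ((1,1),(1,-1),(-1,-1),(-1,1))])).round())
print(proj(c,np.array([[*tub(sx*101/2,sy*71),37] for sx,sy in ((1,1),(1,-1),(-1,-1),(-1,1))])).round())
p=read_state()["eef_pos"];print(proj(c,p-[0,0,3]).round())
E
```

```text
t 7.28 pos [462.1 -67.4 125. ] rot [-1.7999e+02  3.0000e-02 -1.6512e+02] gap 15.7 F [-1.  -0.  -0.3]
j1,j6 -13.0 -118.0 j6 at target -113
wz 0.1 -> tool shift cm x 0.02 y -0.05 z 9.10
[[489. 305.]
 [255. 305.]
 [246. 126.]
 [512. 126.]]
[[480. 301.]
 [277. 301.]
 [272. 152.]
 [498. 152.]]
[[322. 317.]]
```

View pics/w2.png

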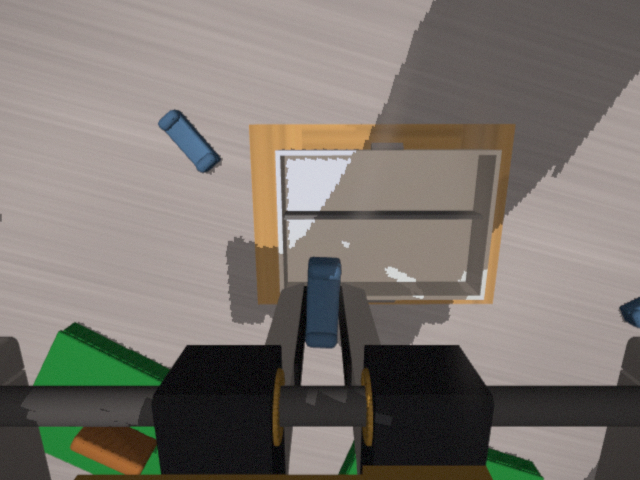

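```bash
python3 - <<'E'
from h import *
c=cam("wrist")
p=read_state()["eef_pos"]; ux=np.array([np.cos(np.radians(194.8)),np.sin(np.radians(194.8)),0])
for z in (-11,-3,5):
  print(z,[proj(c,p+[0,0,z]+a*ux)[0].round().tolist() for a in (-22,0,22)])
E
```

```text
-11 [[322.0, 350.0], [322.0, 310.0], [322.0, 266.0]]
-3 [[322.0, 359.0], [322.0, 317.0], [322.0, 272.0]]
5 [[322.0, 369.0], [322.0, 325.0], [322.0, 278.0]]
```

Request:
jog_arm --pt "-0.15 0.2 2 0 0 0 0" --pt "0 0 3 0 0 0 0" --pt "0 0 2 0 0 0 0" --pt "0 0 1.2 0 0 0 0" --pt "0 0 0.7 0 0 0 0" --pt "0 0 0 0 0 0 0" --pt "0 0 0 0 0 0 0"

```text
clock: 8.2
eef_pos: [463.2, -65.8, 36.0]
eef_rot: [-3.141, 0.001, -2.883]
wrist_force: [-0.8, 0.3, -1.0]
finger_gap: 15.6
```

Request:
jog_arm --pt "0 0 0.15 0 0 0 0" --pt "0 0 0 0 0 0 2.4" --pt "0 0 0 0 0 0 2.4" --pt "0 0 0 0 0 0 2.4" --pt "0 0 -2 0 0 0 2.4" --pt "0 0 -3 0 0 0 2.4" --pt "0 0 -5 0 0 0 5" --pt "-3 0 -5 0 0 0 9.4" --pt "-3 0 0 0 0 0 9.4" --pt "0 0 0 0 0 0 9.4" --pt "0 0 0 0 0 0 9.4"

```text
clock: 9.57
eef_pos: [520.1, -50.5, 183.3]
eef_rot: [3.141, -0.001, -2.883]
wrist_force: [0.3, -0.0, -0.0]
finger_gap: 70.2
```

```bash
python3 - <<'E'
from h import *
c=cam("wrist","w3")
rests(c)
print(proj(c,np.array([[*tub(sx*135/2,sy*92.5),6] for sx,sy in ((1,1),(1,-1),(-1,-1),(-1,1))])).round())
goto(411,-177,24.5,180+52)
E
```

```text
[204.  63.] 1164 [(np.float64(0.808), 44, [410.0, -176.3], np.float64(57.4)), (np.float64(0.738), 32, [408.0, -178.9], np.float64(58.1))]
[ 17. 117.] 998 [(np.float64(0.779), 32, [489.9, -323.1], np.float64(16.3)), (np.float64(0.729), 44, [483.4, -327.2], np.float64(37.0))]
[322. 164.] 925 [(np.float64(0.9), 44, [462.0, -65.9], np.float64(15.0)), (np.float64(0.718), 32, [461.1, -66.2], np.float64(17.2))]
[607. 218.] 816 [(np.float64(0.723), 32, [442.6, 190.9], np.float64(124.6)), (np.float64(0.66), 44, [438.5, 199.3], np.float64(122.2))]
[[467. 216.]
 [261. 216.]
 [254.  50.]
 [484.  50.]]
t 9.62 pos [520.1 -50.6 183.4] rot [ 1.7997e+02 -7.0000e-02 -1.6517e+02] gap 74.6 F [-0.4  1.4 -0.2]
j1,j6 -10.0 -114.0 j6 at target -165
wz -37.2 -> tool shift cm x 16.68 y 0.81 z 15.89
```

View pics/w3.png

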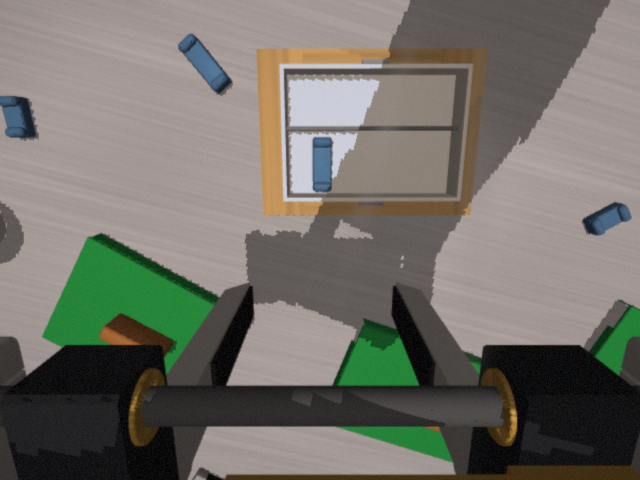

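Request:
jog_arm --pt "0 0 0 0 0 10 4" --pt "0 0 0 0 0 10 4" --pt "0 0 0 0 0 10 4" --pt "0 0 0 0 0 10 4" --pt "0 0 0 0 0 10 4" --pt "0 0 0 0 0 10 4" --pt "0 0 0 0 0 10 4" --pt "0 0 0 0 0 10 4" --pt "0 0 0 0 0 10 4" --pt "0 0 0 0 0 10 4" --pt "0 0 0 0 0 10 4" --pt "0 0 0 0 0 10 4" --pt "0 0 0 0 0 10 4" --pt "0 0 0 0 0 9.8 4" --pt "-4.1 -0.4 0 0 0 0 4" --pt "-4.1 -0.4 2 0 0 0 4" --pt "-4.1 -0.4 3 0 0 0 4" --pt "-4.3 -0.5 3 0 0 0 4" --pt "0 0 0 0 0 0 4"

```text
clock: 12.0
eef_pos: [409.1, -177.6, 102.3]
eef_rot: [-3.138, 0.001, 0.957]
wrist_force: [0.6, 0.8, 1.5]
finger_gap: 40.1
```

```bash
python3 - <<'E'
from h import *
c=cam("wrist","w4")
goto(410.5,-177,24.5,55)
rests(c)
E
```

```text
t 12.05 pos [ 410.7 -177.2  103.6] rot [-1.7992e+02  1.0000e-02  5.4900e+01] gap 40.2 F [ 0.8 -0.6 -0.2]
j1,j6 -28.0 7.0 j6 at target 12
wz -0.1 -> tool shift cm x 0.00 y -0.03 z 7.91
[288.  62.] 2220 [(np.float64(0.871), 44, [461.8, -64.8], np.float64(15.6)), (np.float64(0.691), 32, [466.4, -63.3], np.float64(18.5))]
[324. 256.] 1321 [(np.float64(0.82), 44, [409.3, -177.5], np.float64(53.7)), (np.float64(0.746), 32, [411.2, -174.2], np.float64(52.4))]
[529. 344.] 733 [(np.float64(0.592), 32, [502.7, -324.4], np.float64(142.8)), (np.float64(0.589), 44, [508.0, -327.1], np.float64(145.7))]
```

View pics/w4.png

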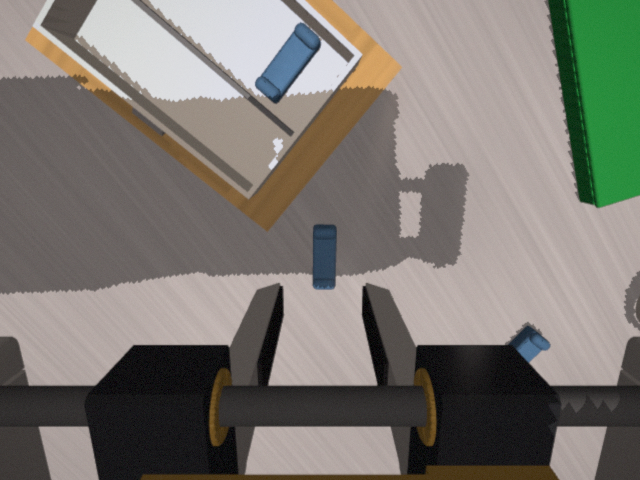

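Request:
jog_arm --pt "-0.1 0 2 0 0 0 4" --pt "0 0 3 0 0 0 4" --pt "0 0 1.7 0 0 0 4" --pt "0 0 1.2 0 0 0 4" --pt "0 0 0 0 0 0 0" --pt "0 0 0 0 0 0 0" --pt "0 0 0 0 0 0 0" --pt "0 0 0 0 0 0 0" --pt "0 0 -2 0 0 0 0" --pt "0 0 -4 0 0 0 0" --pt "0 0 -4 0 0 10 0" --pt "0 0 -2 0 0 10 0" --pt "0 0 0 0 0 10 0" --pt "0 0 0 0 0 10.1 0" --pt "0 0 0 0 0 0 0"

```text
clock: 13.92
eef_pos: [411.2, -177.6, 145.1]
eef_rot: [3.141, -0.0, 0.262]
wrist_force: [-0.3, -0.2, -0.4]
finger_gap: 16.1
```

```bash
sed -i 's/^BC=.*/BC=np.array([430.2,-33.6]);BY=np.radians(14.8)/' h.py; python3 - <<'E'
from h import *
goto(*tub(21.5,0),36,14.8)
E
```

```text
t 13.93 pos [ 411.2 -177.6  145.1] rot [ 1.7999e+02 -1.0000e-02  1.5000e+01] gap 16.1 F [-0.3 -0.2 -0.4]
j1,j6 -28.0 47.0 j6 at target 72
wz 0.2 -> tool shift cm x 7.66 y -13.43 z 10.91
```

Request:
jog_arm --pt "1.9 -3.4 0 0 0 0 0" --pt "1.9 -3.4 0 0 0 0 0" --pt "1.9 -3.4 0 0 0 0 0" --pt "1.96 -3.5 0 0 0 0 0" --pt "0 0 2 0 0 0.2 0" --pt "0 0 0 0 0 0 0" --pt "0 0 0 0 0 0 0"

```text
clock: 14.8
eef_pos: [450.1, -25.8, 125.5]
eef_rot: [3.141, -0.0, 0.259]
wrist_force: [0.1, -0.2, -0.6]
finger_gap: 15.7
```

```bash
cat >> h.py <<'E'
def held(c,L,yaw,dz=-17):
    p=read_state()["eef_pos"]; a=np.radians(yaw); ux=np.array([np.cos(a),np.sin(a),0])
    q=[]
    for m,s,ce in blobs(c,"blue"):
        if abs(ce[0]-322)<25 and 240<ce[1]<360:
            x,i=hullfit(c,m,(L,16,16),p[2]+dz-8,(p[0],p[1],[a]),scale=4)
            d=x[:2]-p[:2]; print("held off tool x %.1f y %.1f ang %.1f iou %.2f"%(d@[np.cos(a),np.sin(a)],d@[np.sin(a),-np.cos(a)],np.degrees(x[2])-yaw,i))
def tubcheck(c):
    A=[[*tub(sx*135/2,sy*92.5),6] for sx,sy in ((1,1),(1,-1),(-1,-1),(-1,1))]
    B=[[*tub(sx*101/2,sy*71),37] for sx,sy in ((1,1),(1,-1),(-1,-1),(-1,1))]
    im=c["image"][:,:,::-1].copy()
    for P in (A,B): cv2.polylines(im,[proj(c,np.array(P)).round().astype(int)],True,(0,0,255),1)
    return im
E
python3 - <<'E'
from h import *
c=cam("wrist"); held(c,44,14.8)
cv2.imwrite("pics/w5.png",tubcheck(c))
goto(*tub(21.5,2),36,14.8)
E
```

```text
held off tool x -0.9 y -0.3 ang 0.8 iou 0.83
t 14.85 pos [450.2 -25.8 125.6] rot [ 1.7998e+02 -4.0000e-02  1.4790e+01] gap 15.5 F [-0.6 -0.4 -0.4]
j1,j6 -8.0 67.0 j6 at target 72
wz -0.0 -> tool shift cm x 0.02 y 0.04 z 8.96
```

View pics/w5.png

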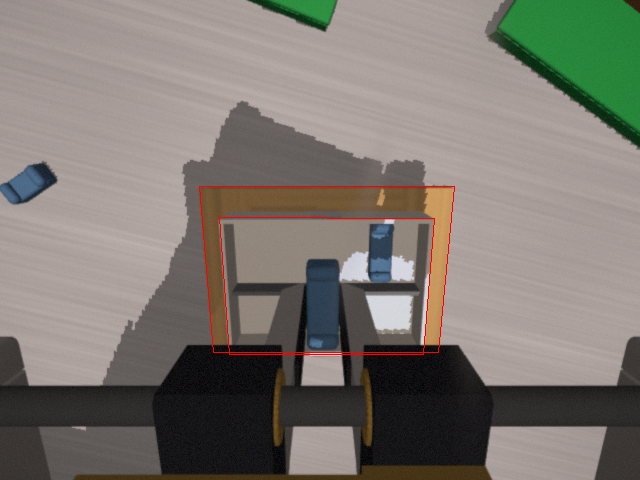

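Request:
jog_arm --pt "0.1 0 3 0 0 0 0" --pt "0 0 3 0 0 0 0" --pt "0 0 2 0 0 0 0" --pt "0 0 1 0 0 0 0" --pt "0 0 0 0 0 0 0" --pt "0 0 0.1 0 0 0 2.4" --pt "0 0 0 0 0 0 2.4" --pt "0 0 0 0 0 0 2.4" --pt "0 0 -2 0 0 0 2.4" --pt "0 0 -3 0 0 0 2.4" --pt "0 0 -5 0 0 0 4" --pt "0 4 -5 0 0 0 4" --pt "0 5 0 0 0 0 4" --pt "0 5 0 0 0 0 4" --pt "0 5 0 0 0 0 4" --pt "0 0 0 0 0 0 4" --pt "0 0 0 0 0 0 4"

```text
clock: 16.98
eef_pos: [498.8, -207.5, 182.6]
eef_rot: [-3.141, 0.0, 0.257]
wrist_force: [0.4, 0.6, -0.3]
finger_gap: 40.3
```

```bash
python3 - <<'E'
from h import *
c=cam("wrist"); rests(c)
cv2.imwrite("pics/w6.png",tubcheck(c))
goto(490,-322,24.5,17)
E
```

```text
[108. 234.] 1041 [(np.float64(0.736), 44, [445.4, -20.6], np.float64(8.5)), (np.float64(0.666), 32, [443.4, -22.0], np.float64(4.4))]
[156. 234.] 958 [(np.float64(0.736), 44, [456.5, -62.3], np.float64(9.4)), (np.float64(0.671), 32, [461.1, -61.9], np.float64(8.7))]
[439. 271.] 608 [(np.float64(0.73), 32, [488.9, -321.2], np.float64(25.4)), (np.float64(0.688), 44, [482.5, -324.4], np.float64(25.9))]
t 17.02 pos [ 498.8 -207.1  182.8] rot [-1.7998e+02  1.0000e-02  1.4780e+01] gap 39.7 F [ 0.   0.3 -0. ]
j1,j6 -26.0 49.0 j6 at target 40
wz -2.2 -> tool shift cm x -4.20 y 10.73 z 15.83
```

View pics/w6.png

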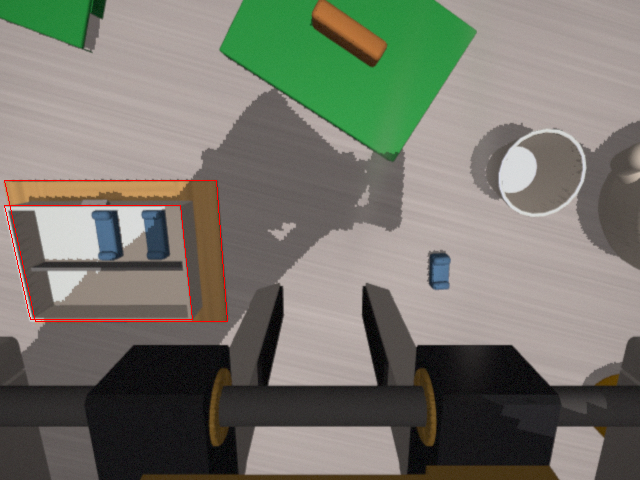

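Request:
jog_arm --pt "0 0 0 0 0 -3.2 4" --pt "-1.4 3.5 2 0 0 0 4" --pt "-1.4 3.5 2 0 0 0 4" --pt "-1.4 3.5 4 0 0 0 4" --pt "0 0 0 0 0 0 4" --pt "0 0 0 0 0 0 4"

```text
clock: 17.77
eef_pos: [491.9, -319.8, 103.7]
eef_rot: [3.141, -0.001, 0.314]
wrist_force: [-0.5, 0.1, 0.9]
finger_gap: 40.1
```

```bash
python3 - <<'E'
from h import *
c=cam("wrist","w7"); rests(c)
goto(489.5,-321.5,24.5,18)
E
```

```text
[323. 260.] 953 [(np.float64(0.796), 32, [488.4, -321.3], np.float64(15.5)), (np.float64(0.755), 44, [497.8, -319.0], np.float64(16.9))]
t 17.82 pos [ 492.2 -319.8  104.1] rot [ 1.7992e+02 -7.0000e-02  1.8020e+01] gap 39.9 F [-0.   0.5  0.7]
j1,j6 -37.0 35.0 j6 at target 39
wz 0.0 -> tool shift cm x -0.31 y 0.08 z 7.96
```

View pics/w7.png

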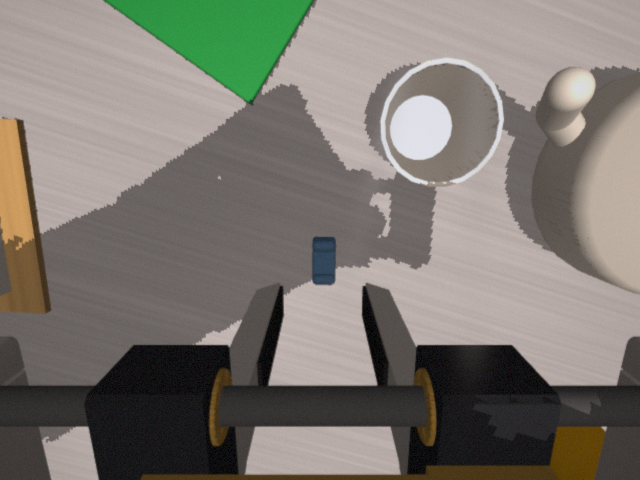

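Request:
jog_arm --pt "-0.35 0.1 2 0 0 1.5 4" --pt "0 0 3 0 0 0 4" --pt "0 0 1.8 0 0 0 4" --pt "0 0 1.1 0 0 0 4" --pt "0 0 0 0 0 0 0" --pt "0 0 0 0 0 0 0" --pt "0 0 0 0 0 0 0" --pt "0 0 0 0 0 0 0" --pt "0 0 -2 0 0 0 0" --pt "0 0 -4 0 0 1.7 0" --pt "0 0 -4 0 0 0 0" --pt "0 0 0 0 0 0 0"

```text
clock: 19.32
eef_pos: [489.5, -323.7, 128.1]
eef_rot: [3.137, -0.004, 0.257]
wrist_force: [0.1, 0.7, -0.0]
finger_gap: 15.7
```

```bash
python3 - <<'E'
from h import *
goto(*tub(-27.5,-42),36,14.8)
E
```

```text
t 19.32 pos [ 489.5 -323.7  128.1] rot [179.71  -0.23  14.75] gap 15.7 F [ 0.1  0.7 -0. ]
j1,j6 -37.0 38.0 j6 at target 64
wz -0.1 -> tool shift cm x -1.07 y -25.36 z 9.21
```

Request:
jog_arm --pt "-0.15 -4.2 0 0 0 0 0" --pt "-0.15 -4.2 0 0 0 0 0" --pt "-0.15 -4.2 0 0 0 0 0" --pt "-0.2 -4.2 0 0 0 0 0" --pt "-0.2 -4.3 0 0 0 0 0" --pt "-0.2 -4.3 0 0 0 0 0" --pt "0 0 0 0 0 0 0" --pt "0 0 0 0 0 0 0"

```text
clock: 20.32
eef_pos: [413.8, -80.3, 123.8]
eef_rot: [3.141, -0.0, 0.258]
wrist_force: [0.4, -0.5, -0.4]
finger_gap: 15.7
```

```bash
python3 - <<'E'
from h import *
c=cam("wrist"); held(c,32,14.8)
cv2.imwrite("pics/w8.png",tubcheck(c))
goto(*tub(-27.5,-42),36,14.8)
E
```

```text
held off tool x -0.3 y -0.8 ang 3.4 iou 0.80
t 20.38 pos [413.9 -80.5 123.8] rot [179.99  -0.    14.72] gap 16.1 F [ 0.7 -0.7 -0.1]
j1,j6 -16.0 59.0 j6 at target 64
wz -0.1 -> tool shift cm x 0.03 y 0.08 z 8.78
```

View pics/w8.png

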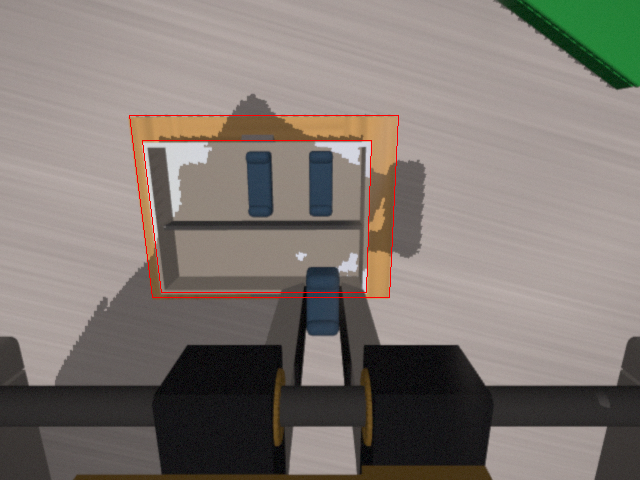

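Request:
jog_arm --pt "0 0 3 0 0 0 0" --pt "0 0 3 0 0 0 0" --pt "0 0 2 0 0 0 0" --pt "0 0 0.8 0 0 0 0" --pt "0 0 0 0 0 0 0" --pt "0 0 0.1 0 0 0 2.3" --pt "0 0 0 0 0 0 2.3" --pt "0 0 0 0 0 0 2.3" --pt "0 0 -2 0 0 0 2.3" --pt "0 0 -3 0 0 0 2.3" --pt "0 0 -5 0 0 -10 4" --pt "0 0 -4 0 0 -10 4" --pt "0 0 0 0 0 -10 4" --pt "0 0 0 0 0 -10 4" --pt "0 0 0 0 0 -10 4" --pt "0 0 0 0 0 -10 4" --pt "0 0 0 0 0 -10 4" --pt "0 0 0 0 0 -10 4" --pt "0 0 0 0 0 -10 4" --pt "0 0 0 0 0 -10 4"

```text
clock: 22.88
eef_pos: [413.5, -79.9, 174.9]
eef_rot: [3.141, 0.0, 2.008]
wrist_force: [0.6, 0.1, 0.4]
finger_gap: 40.0
```

```bash
python3 - <<'E'
from h import *
goto(442.6,191.5,104.5,130)
c=cam("top","t2");
c=cam("wrist","w9");rests(c)
E
```

```text
t 22.88 pos [413.5 -79.9 174.9] rot [1.7999e+02 1.0000e-02 1.1507e+02] gap 40.0 F [0.6 0.1 0.4]
j1,j6 -16.0 -41.0 j6 at target -17
wz -14.9 -> tool shift cm x 18.92 y 19.67 z 7.04
[400. 200.] 625 [(np.float64(0.742), 32, [458.7, -23.3], np.float64(9.8)), (np.float64(0.717), 44, [468.2, -21.5], np.float64(11.9))]
[324. 237.] 619 [(np.float64(0.755), 32, [415.5, -81.9], np.float64(14.2)), (np.float64(0.691), 44, [422.2, -78.3], np.float64(19.1))]
[387. 247.] 669 [(np.float64(0.784), 32, [468.9, -66.3], np.float64(10.9)), (np.float64(0.681), 44, [475.8, -64.8], np.float64(7.1))]
```

View pics/w9.png

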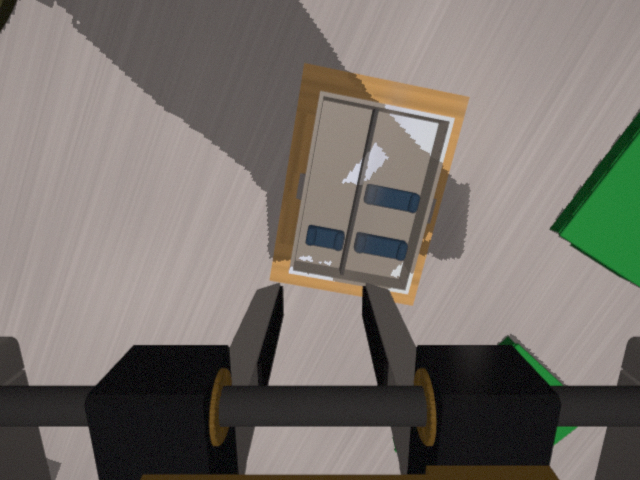

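View pics/t2.png

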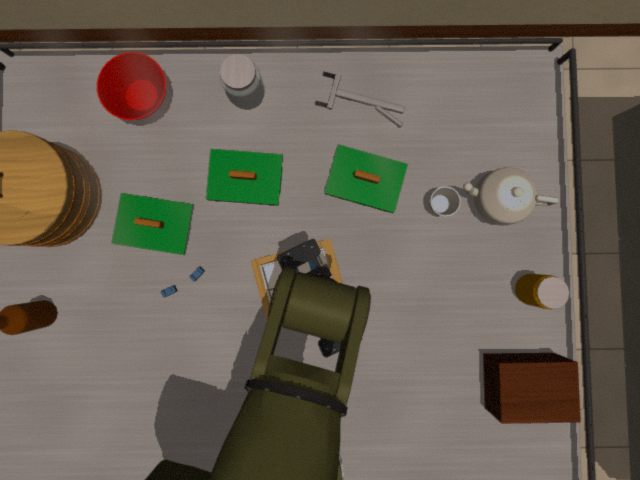

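Request:
jog_arm --pt "0 0 0 0 0 -7.4 4" --pt "0 0 0 0 0 -7.5 4" --pt "3.8 3.9 0 0 0 0 4" --pt "3.8 3.9 0 0 0 0 4" --pt "3.8 3.9 1 0 0 0 4" --pt "3.8 3.9 2 0 0 0 4" --pt "3.7 4 4 0 0 0 4" --pt "0 0 0 0 0 0 4" --pt "0 0 0 0 0 0 4"

```text
clock: 24.1
eef_pos: [443.5, 186.3, 108.2]
eef_rot: [3.142, 0.0, 2.261]
wrist_force: [-0.2, 0.1, -0.2]
finger_gap: 40.1
```

```bash
python3 - <<'E'
from h import *
goto(442.6,191.5,24.5,130)
c=cam("wrist","w10");rests(c)
E
```

```text
t 24.1 pos [443.5 186.3 108.2] rot [1.8000e+02 1.0000e-02 1.2952e+02] gap 40.1 F [-0.2  0.1 -0.2]
j1,j6 18.0 -21.0 j6 at target -17
wz -0.5 -> tool shift cm x 0.45 y 0.27 z 8.37
[343. 146.] 1127 [(np.float64(0.84), 32, [405.3, 252.5], np.float64(116.2)), (np.float64(0.782), 44, [408.2, 246.5], np.float64(116.3))]
[326. 250.] 939 [(np.float64(0.804), 32, [443.7, 190.8], np.float64(137.9)), (np.float64(0.786), 44, [447.9, 185.9], np.float64(134.2))]
[ 83. 472.] 435 [(np.float64(0.924), 32, [416.2, -101.0], np.float64(129.3)), (np.float64(0.914), 44, [417.4, -107.2], np.float64(118.9))]
```

View pics/w10.png

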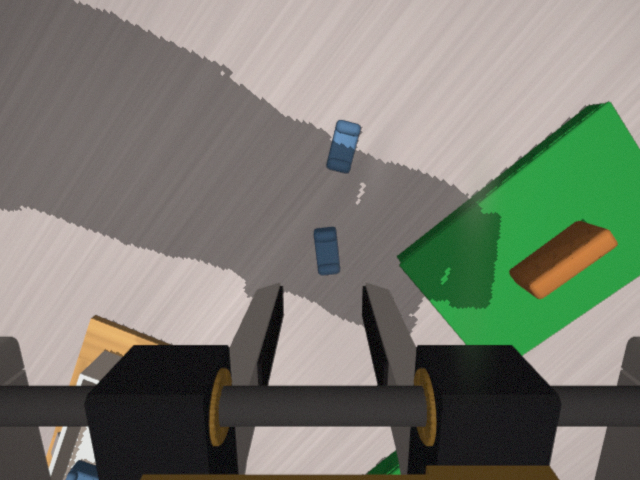

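Request:
jog_arm --pt "0 0 0 0 0 -5.5 3.2" --pt "0.3 0.3 2 0 0 0 3.2" --pt "0 0 3 0 0 0 3.2" --pt "0 0 2.2 0 0 0 3.2" --pt "0 0 1.1 0 0 0 3.2" --pt "0 0 0 0 0 0 0" --pt "0 0 0 0 0 0 0" --pt "0 0 0 0 0 0 0" --pt "0 0 -2 0 0 0 0" --pt "0 0 -4 0 0 -10 0" --pt "0 0 -4 0 0 -10 0" --pt "0 0 0 0 0 -10 0" --pt "0 0 0 0 0 -10 0" --pt "0 0 0 0 0 -10 0" --pt "0 0 0 0 0 -9.8 0" --pt "0 0 0 0 0 0 0"

```text
clock: 26.15
eef_pos: [443.4, 190.9, 125.1]
eef_rot: [3.141, 0.0, -2.882]
wrist_force: [0.5, -0.3, -0.3]
finger_gap: 15.7
```

```bash
python3 - <<'E'
from h import *
goto(*tub(-27.5,0),125,194.8)
E
```

```text
t 26.15 pos [443.4 190.9 125.1] rot [ 1.7999e+02  3.0000e-02 -1.6512e+02] gap 15.7 F [ 0.5 -0.3 -0.3]
j1,j6 19.0 -86.0 j6 at target -111
wz 0.1 -> tool shift cm x 9.76 y -21.37 z 0.01
```

Request:
jog_arm --pt "1.9 -4.3 0 0 0 0 0" --pt "1.9 -4.3 0 0 0 0 0" --pt "2 -4.3 0 0 0 0 0" --pt "2 -4.3 0 0 0 0 0" --pt "2 -4.2 0 0 0 0 0" --pt "0 0 0 0 0 0 0" --pt "0 0 0 0 0 0 0"

```text
clock: 27.02
eef_pos: [404.0, -40.9, 124.9]
eef_rot: [3.142, 0.0, -2.884]
wrist_force: [1.3, 0.4, -0.3]
finger_gap: 15.8
```

```bash
python3 - <<'E'
from h import *
c=cam("wrist"); held(c,32,194.8)
cv2.imwrite("pics/w11.png",tubcheck(c))
goto(*tub(-27.5,0),36,194.8)
E
```

```text
held off tool x -0.3 y -0.1 ang -1.0 iou 0.86
t 27.07 pos [404.  -40.5 124.9] rot [ 1.8000e+02  1.0000e-02 -1.6514e+02] gap 15.7 F [ 0.6 -0.5 -0.4]
j1,j6 -11.0 -116.0 j6 at target -111
wz 0.1 -> tool shift cm x 0.04 y 0.00 z 8.89
```

View pics/w11.png

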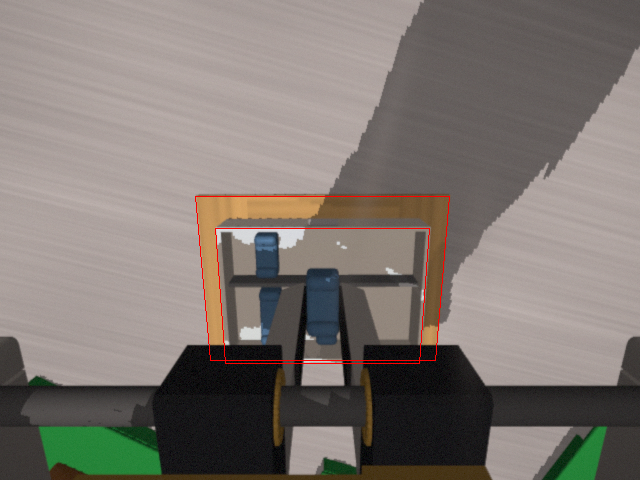

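Request:
jog_arm --pt "0 0 3 0 0 0 0" --pt "0 0 3 0 0 0 0" --pt "0 0 2 0 0 0 0" --pt "0 0 0.9 0 0 0 0" --pt "0 0 0 0 0 0 0" --pt "0 0 0.1 0 0 0 2.4" --pt "0 0 0 0 0 0 2.4" --pt "0 0 0 0 0 0 2.4" --pt "0 0 -2 0 0 0 2.4" --pt "0 0 -3 0 0 0 2.4" --pt "0 0 -5 0 0 10 4" --pt "0 0 -4 0 0 10 4" --pt "0 0 0 0 0 10 4" --pt "0 0 0 0 0 10 4" --pt "0 0 0 0 0 10 4" --pt "0 0 0 0 0 10 4" --pt "0 0 0 0 0 10 4" --pt "0 0 0 0 0 7.5 4"

```text
clock: 29.32
eef_pos: [403.8, -41.2, 174.9]
eef_rot: [3.141, 0.0, 2.045]
wrist_force: [0.2, -0.4, 0.1]
finger_gap: 39.8
```

```bash
python3 - <<'E'
from h import *
goto(405.5,252.6,104.5,117.5)
E
```

```text
t 29.32 pos [403.8 -41.2 174.9] rot [1.7999e+02 1.0000e-02 1.1715e+02] gap 39.8 F [ 0.2 -0.4  0.1]
j1,j6 -11.0 -38.0 j6 at target 4
wz -0.4 -> tool shift cm x 25.98 y 13.71 z 7.04
```

Request:
jog_arm --pt "4.3 2.3 0 0 0 0 3.2" --pt "4.3 2.3 0 0 0 0 3.2" --pt "4.3 2.3 0 0 0 0 3.2" --pt "4.3 2.3 1 0 0 0 3.2" --pt "4.4 2.3 3 0 0 0 3.2" --pt "4.4 2.2 3 0 0 0 3.2" --pt "0 0 0 0 0 0 3.2" --pt "0 0 0 0 0 0 3.2"

```text
clock: 30.32
eef_pos: [405.7, 252.4, 105.1]
eef_rot: [3.142, 0.0, 2.05]
wrist_force: [-0.3, 0.1, -0.6]
finger_gap: 31.8
```

```bash
python3 - <<'E'
from h import *
goto(405.5,252.6,24.5,117.5)
c=cam("wrist","w12");rests(c)
E
```

```text
t 30.32 pos [405.7 252.4 105.1] rot [1.8000e+02 1.0000e-02 1.1746e+02] gap 31.8 F [-0.3  0.1 -0.6]
j1,j6 27.0 0.0 j6 at target 4
wz -0.0 -> tool shift cm x 0.03 y -0.01 z 8.06
[323. 257.] 970 [(np.float64(0.815), 32, [405.1, 253.4], np.float64(113.6)), (np.float64(0.793), 44, [409.0, 246.1], np.float64(117.0))]
```

View pics/w12.png

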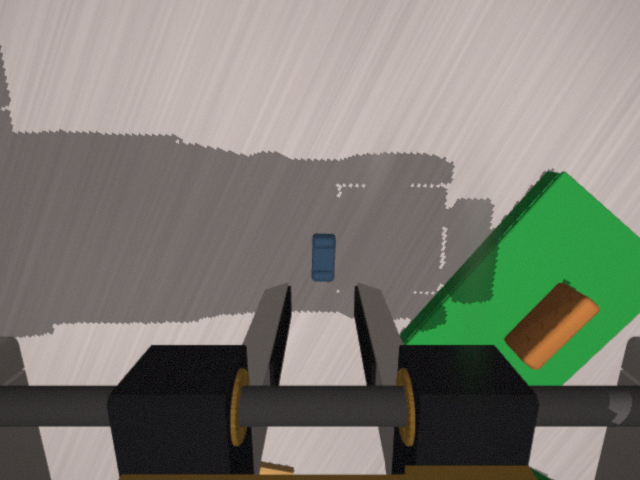

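Request:
jog_arm --pt "0.1 0 2 0 0 1 3.2" --pt "0 0 3 0 0 0 3.2" --pt "0 0 2 0 0 0 3.2" --pt "0 0 1.1 0 0 0 3.2" --pt "0 0 0 0 0 0 0" --pt "0 0 0 0 0 0 0" --pt "0 0 0 0 0 0 0" --pt "0 0 -2 0 0 0 0" --pt "0 0 -4 0 0 -9.8 0" --pt "0 0 -4 0 0 -9.8 0" --pt "0 0 0 0 0 -9.8 0" --pt "0 0 0 0 0 -9.8 0" --pt "0 0 0 0 0 -9.8 0" --pt "0 0 0 0 0 -9.8 0" --pt "0 0 0 0 0 -9.8 0" --pt "0 0 0 0 0 -9.7 0" --pt "0 0 0 0 0 0 0"

```text
clock: 32.5
eef_pos: [405.2, 253.7, 124.1]
eef_rot: [3.141, 0.0, -2.885]
wrist_force: [-0.3, 0.0, -0.4]
finger_gap: 15.7
```

```bash
python3 - <<'E'
from h import *
goto(*tub(-27.5,42),125,194.8)
E
```

```text
t 32.5 pos [405.2 253.7 124.1] rot [ 1.7999e+02  3.0000e-02 -1.6532e+02] gap 15.7 F [-0.3  0.  -0.4]
j1,j6 28.0 -77.0 j6 at target -105
wz -0.1 -> tool shift cm x 7.67 y -24.21 z -0.09
```

Request:
jog_arm --pt "1.3 -4 0 0 0 0 0" --pt "1.3 -4 0 0 0 0 0" --pt "1.3 -4 0 0 0 0 0" --pt "1.3 -4 0 0 0 0 0" --pt "1.3 -4.1 0 0 0 0 0" --pt "1.2 -4.1 0 0 0 0 0" --pt "0 0 0 0 0 0 0" --pt "0 0 0 0 0 0 0"

```text
clock: 33.5
eef_pos: [392.4, 0.3, 123.9]
eef_rot: [3.142, 0.0, -2.887]
wrist_force: [1.0, 1.0, 0.4]
finger_gap: 15.5
```

```bash
python3 - <<'E'
from h import *
c=cam("wrist"); held(c,32,194.8)
cv2.imwrite("pics/w13.png",tubcheck(c))
goto(*tub(-27.5,42),36,194.8)
E
```

```text
held off tool x -2.5 y -0.1 ang -0.6 iou 0.83
t 33.55 pos [392.4   0.6 123.9] rot [ 1.8000e+02  1.0000e-02 -1.6533e+02] gap 15.7 F [ 0.3  0.2 -0.4]
j1,j6 -5.0 -110.0 j6 at target -105
wz -0.1 -> tool shift cm x -0.03 y -0.08 z 8.79
```

View pics/w13.png

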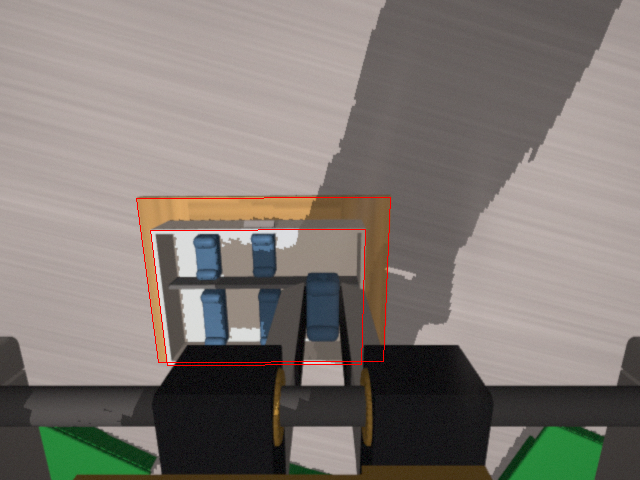

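Request:
jog_arm --pt "0.15 -0.1 3 0 0 0 0" --pt "0 0 3 0 0 0 0" --pt "0 0 2 0 0 0 0" --pt "0 0 0.8 0 0 0 0" --pt "0 0 0 0 0 0 0" --pt "0 0 0.1 0 0 0 2.3" --pt "0 0 0 0 0 0 2.3" --pt "0 0 0 0 0 0 2.3" --pt "0 0 -2 0 0 0 2.3" --pt "0 0 -3 0 0 0 2.3" --pt "0 0 -5 0 0 0 4" --pt "-3 0 -5 0 0 0 4" --pt "-5 0 -4 0 0 0 4" --pt "-5 0 0 0 0 0 4" --pt "0 0 0 0 0 0 4" --pt "0 0 0 0 0 0 4"

```text
clock: 35.55
eef_pos: [515.0, 31.3, 223.5]
eef_rot: [3.141, -0.001, -2.884]
wrist_force: [0.3, -0.6, -1.0]
finger_gap: 40.0
```

```bash
cat >> h.py <<'E'
def lids(c):
    for m,s,ce in blobs(c,"green"):
        if s[4]<800: continue
        p=plane(c,ce,20)[0]
        ff=np.zeros_like(m,np.uint8); cs,_=cv2.findContours(m.astype(np.uint8),0,2); k=max(cs,key=cv2.contourArea); cv2.drawContours(ff,[cv2.convexHull(k)],-1,1,-1)
        x,i=hullfit(c,ff>0,(114,162,20),0,(p[0],p[1],np.arange(0,3.1,.5)),scale=3)
        print("lid",np.round(ce),s[4],np.round(x[:2],1),np.degrees(x[2])%180,round(i,3))
    for m,s,ce in blobs(c,"handle"):
        p=plane(c,ce,35)[0]
        if abs(p[0]-620)<90 and abs(p[1]-70)<330 and 60<s[4]<5000:
            x,i=hullfit(c,m,(14,56,30),20,(p[0],p[1],np.arange(0,3.1,.5)),scale=4)
            print("handle",np.round(ce),s[4],np.round(x[:2],1),np.degrees(x[2])%180,round(i,3))
E
python3 - <<'E'
from h import *
c=cam("wrist","w14"); 
goto(657,85,46,0)
t=cam("top","t3"); lids(t)
s=cam("scene","s3"); lids(s)
E
```

```text
t 35.6 pos [514.9  31.2 223.8] rot [ 1.8000e+02 -3.0000e-02 -1.6527e+02] gap 39.7 F [0.4 0.1 0. ]
j1,j6 -1.0 -105.0 j6 at target 97
wz -165.3 -> tool shift cm x 14.21 y -5.38 z 17.78
lid [365. 178.] 3411 [ 651.5 -186.8] 163.2273768978579 0.976
lid [244. 173.] 2926 [658.7  84.4] 174.29859982714018 0.925
lid [139. 222.] 2202 [555.9 284.6] 171.31860648109955 0.844
handle [242. 174.] 161 [658.5  85.2] 170.35202146727065 0.663
handle [367. 176.] 158 [ 652.  -187.1] 160.1229264361154 0.648
handle [148. 222.] 145 [555.  285.2] 168.3715616366406 0.695
lid [418. 157.] 2147 [556.3 291.2] 169.87680388781837 0.931
lid [404. 233.] 2704 [657.6  84.7] 174.8734564302798 0.952
lid [331. 313.] 3284 [ 651.7 -185.6] 163.385991154947 0.959
handle [419. 150.] 119 [554.2 289.7] 0.21117080207724825 0.553
handle [405. 226.] 139 [657.5  83.6] 1.6350012606586977 0.618
handle [331. 307.] 186 [ 650.7 -185.5] 169.54367687183245 0.67
```

View pics/w14.png

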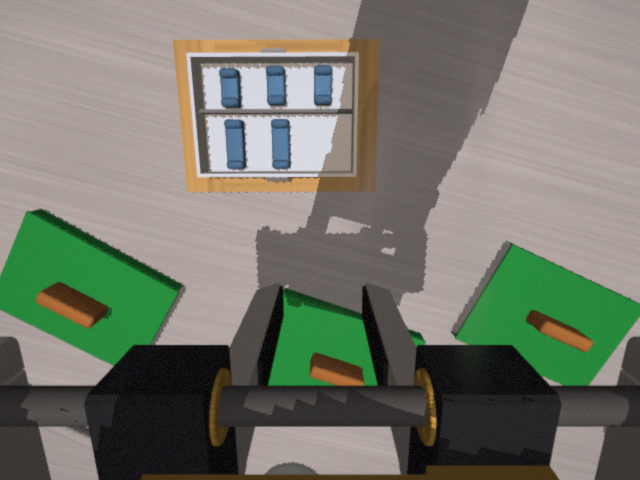

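View pics/s3.png

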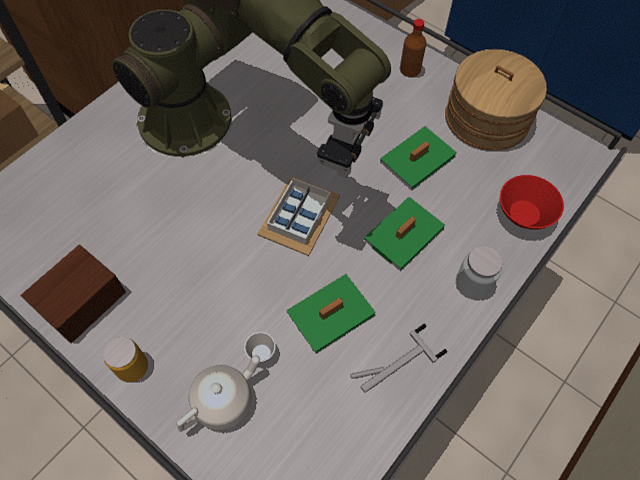

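Request:
jog_arm --pt "0 0 0 0 0 10 5" --pt "0 0 0 0 0 10 5" --pt "0 0 0 0 0 10 5" --pt "0 0 0 0 0 10 5" --pt "0 0 0 0 0 10 5" --pt "0 0 0 0 0 10 5" --pt "0 0 0 0 0 10 5" --pt "0 0 0 0 0 10 5" --pt "0 0 0 0 0 10 5" --pt "0 0 0 0 0 10 5" --pt "0 0 0 0 0 10.1 5" --pt "1.7 3.5 0 0 0 0 5" --pt "1.7 3.5 2 0 0 0 5" --pt "1.6 3.4 3 0 0 0 5" --pt "1.6 3.4 4.4 0 0 0 5" --pt "0 0 0 0 0 0 5" --pt "0 0 0 0 0 0 5"

```text
clock: 37.83
eef_pos: [659.1, 83.9, 131.3]
eef_rot: [3.14, -0.0, 1.477]
wrist_force: [-0.3, -0.8, 0.9]
finger_gap: 49.8
```

```bash
python3 - <<'E'
from h import *
c=cam("wrist","w15"); lids(c)
goto(658,84.6,46,84.6)
E
```

```text
lid [130.  44.] 16292 [563.2 263.4] 80.21724612032972 0.926
lid [319. 235.] 27295 [657.3  83.9] 175.10916280237097 0.96
lid [345. 463.] 2520 [ 629.6 -163.3] 76.07663394068562 0.696
handle [320. 258.] 1608 [656.9  84.2] 174.58450858537012 0.845
handle [192. 391.] 204 [561.8   3.5] 144.4751445314528 0.219
handle [191. 431.] 61 [566.3 -50.9] 45.27598476663103 0.139
t 37.88 pos [659.3  83.9 132.2] rot [ 1.7983e+02 -2.0000e-02  8.4620e+01] gap 49.8 F [ 0.4 -0.8  0.8]
j1,j6 4.0 9.0 j6 at target 13
wz 0.0 -> tool shift cm x 0.06 y -0.14 z 8.62
```

View pics/w15.png

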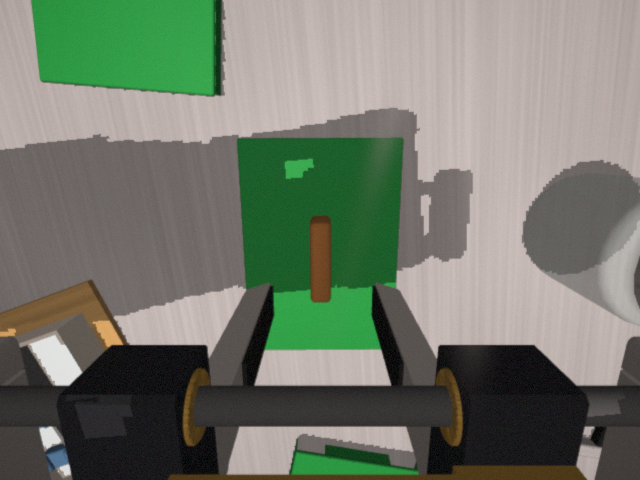

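```bash
python3 - <<'E'
from h import *
t=cam("top");s=cam("scene")
def tri(a,b):
    C1,d1=ray(t,a);C2,d2=ray(s,b);d1=d1[0];d2=d2[0]
    A=np.c_[d1,-d2];k=np.linalg.lstsq(A,C2-C1,rcond=None)[0];p=C1+k[0]*d1;q=C2+k[1]*d2;return (p+q)/2,np.linalg.norm(p-q)
print("jar top",tri((239,71),(485,262)))
print("bowl", tri((133,87),(531,200)))
print("teapot knob", tri((517,192),(216,388)))
print("spout", tri((468,188),(256,368)))
print("steamer knob", tri((0,185),(505,72)))
E
```

```text
jar top (array([856.71077139,  78.16660254, 112.21990206]), np.float64(1.3679300459365658))
bowl (array([847.93358385, 317.11323106,  59.27467913]), np.float64(4.624714324385546))
teapot knob (array([ 602.87280909, -481.28137322,  108.45641931]), np.float64(0.3549557545970017))
spout (array([ 621.13944554, -396.67858359,   62.77316045]), np.float64(5.509454085416775))
steamer knob (array([620.43753269, 520.24861811, 165.77185651]), np.float64(7.498016538313036))
```

Jar is far (x≈857). Grasp the lid.

Request:
jog_arm --pt "0 -0.2 3 0 0 0 4" --pt "0 0 3 0 0 0 4" --pt "0 0 1.6 0 0 0 4" --pt "0 0 1 0 0 0 4" --pt "0 0 0 0 0 0 0" --pt "0 0 0 0 0 0 0" --pt "0 0 0 0 0 0 0" --pt "0 0 0 0 0 0 0" --pt "0 0 0 0 0 0 0" --squeeze 45

```text
clock: 39.1
eef_pos: [657.6, 84.4, 44.6]
eef_rot: [3.14, -0.0, 1.477]
wrist_force: [-1.1, 0.3, 6.8]
finger_gap: 13.6
```

```bash
python3 - <<'E'
from h import *
goto(*tub(0,0),110,104.8)
E
```

```text
t 39.1 pos [657.6  84.4  44.6] rot [ 1.7993e+02 -1.0000e-02  8.4640e+01] gap 13.6 F [-1.1  0.3  6.8]
j1,j6 4.0 10.0 j6 at target -19
wz -20.2 -> tool shift cm x -5.60 y -25.00 z -6.54
```

Request:
jog_arm --pt "0 0 -1 0 0 0 0" --pt "0 0 -2 0 0 0 0" --pt "0 0 -3 0 0 0 0" --pt "0 0 -1 0 0 -6.8 0" --pt "0 0 0 0 0 -6.7 0" --pt "0 0 0 0 0 -6.7 0" --pt "-0.8 -3.6 0 0 0 0 0" --pt "-0.8 -3.6 0 0 0 0 0" --pt "-0.8 -3.6 0 0 0 0 0" --pt "-0.8 -3.6 0 0 0 0 0" --pt "-0.8 -3.6 0 0 0 0 0" --pt "-0.8 -3.6 0 0 0 0 0" --pt "-0.8 -3.4 0 0 0 0 0" --pt "0 0 0 0 0 0 0" --pt "0 0 0 0 0 0 0"

```text
clock: 40.98
eef_pos: [430.7, -33.8, 114.8]
eef_rot: [3.14, 0.001, 1.83]
wrist_force: [0.2, -0.3, -1.4]
finger_gap: 13.9
```

```bash
cat >> h.py <<'E'
def handle(c,z0,yaw):
    p=read_state()["eef_pos"]; a=np.radians(yaw)
    for m,s,ce in blobs(c,"handle"):
        if abs(ce[0]-322)<40 and 200<ce[1]<380 and s[4]>300:
            x,i=hullfit(c,m,(56,14,30),z0,(p[0],p[1],[a]),scale=4)
            d=x[:2]-p[:2]; print("handle off x %.1f y %.1f ang %.1f iou %.2f"%(d@[np.cos(a),np.sin(a)],d@[np.sin(a),-np.cos(a)],np.degrees(x[2])-yaw,i),s,ce)
E
python3 - <<'E'
from h import *
c=cam("wrist","w16"); 
goto(*tub(0,0),110,104.8)
p=read_state()["eef_pos"]
handle(c,p[2]-44.6+20,104.8)
E
```

```text
t 41.02 pos [430.7 -33.6 114.5] rot [1.7993e+02 3.0000e-02 1.0485e+02] gap 13.4 F [ 0.6  0.9 -0.5]
j1,j6 -9.0 -24.0 j6 at target -19
wz 0.1 -> tool shift cm x 0.01 y -0.05 z 0.45
handle off x -2.1 y -0.5 ang 0.1 iou 0.90 [ 307  250   32  128 3785] [322.22853369 313.00924703]
```

View pics/w16.png

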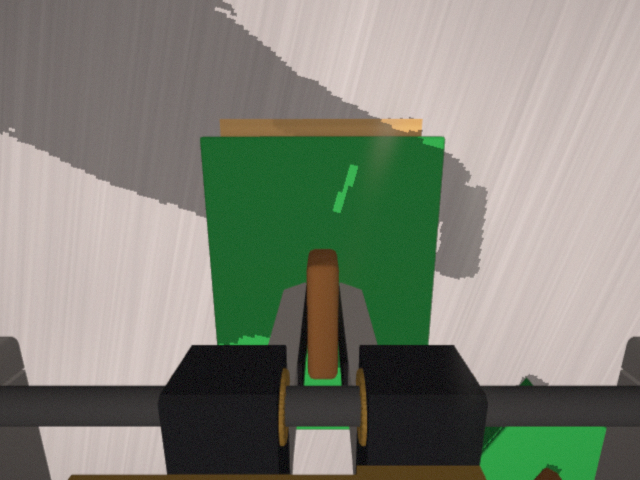

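Request:
jog_arm --pt "0.1 -0.05 1.5 0 0 0 0" --pt "0 0 1 0 0 0 0" --pt "0 0 0.5 0 0 0 0" --pt "0 0 0.3 0 0 0 0" --pt "0 0 0.2 0 0 0 0" --pt "0 0 0.2 0 0 0 0" --pt "0 0 0 0 0 0 0"

```text
clock: 41.9
eef_pos: [429.4, -33.0, 77.0]
eef_rot: [3.141, 0.0, 1.83]
wrist_force: [1.6, 0.2, 0.7]
finger_gap: 13.9
```

Request:
jog_arm --pt "0 0 0.15 0 0 0 0" --pt "0 0 0.15 0 0 0 0" --pt "0 0 0 0 0 0 0"

```text
clock: 42.28
eef_pos: [429.3, -33.0, 73.9]
eef_rot: [3.141, 0.0, 1.83]
wrist_force: [1.9, -1.1, 0.5]
finger_gap: 13.5
```

Request:
jog_arm --pt "0 0 0.2 0 0 0 0" --pt "0 0 0.2 0 0 0 0" --pt "0 0 0 0 0 0 0"

```text
clock: 42.65
eef_pos: [429.6, -33.2, 72.9]
eef_rot: [3.141, 0.001, 1.83]
wrist_force: [-23.3, 0.3, 60.0]
finger_gap: 13.8
```

Request:
jog_arm --pt "0 0 -0.2 0 0 0 0" --pt "0 0 -0.1 0 0 0 0" --pt "0 0 0 0 0 0 0"

```text
clock: 43.02
eef_pos: [429.3, -33.1, 73.1]
eef_rot: [3.141, 0.0, 1.83]
wrist_force: [-2.1, -3.4, 8.6]
finger_gap: 13.8
```

```bash
python3 - <<'E'
from h import *
c=cam("wrist","w17"); s=cam("scene"); im=s["image"][150:270,240:360,::-1]; cv2.imwrite("pics/s17.png",cv2.resize(im,None,fx=5,fy=5,interpolation=cv2.INTER_CUBIC))
goto(*tub(0,0),110,104.8)
p=read_state()["eef_pos"]
handle(c,p[2]-44.6+20,104.8)
E
```

```text
t 43.12 pos [429.4 -33.1  73.1] rot [1.7999e+02 2.0000e-02 1.0484e+02] gap 13.5 F [-1.1 -2.2  8.1]
j1,j6 -9.0 -24.0 j6 at target -19
wz 0.0 -> tool shift cm x -0.07 y 0.07 z -3.69
handle off x -1.9 y -0.3 ang 0.1 iou 0.90 [ 307  250   32  128 3807] [322.17914368 313.13081166]
```

View pics/s17.png

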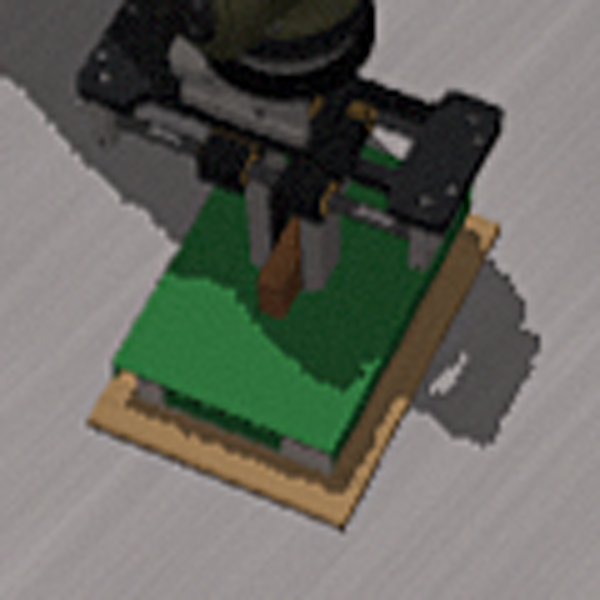

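View pics/w17.png

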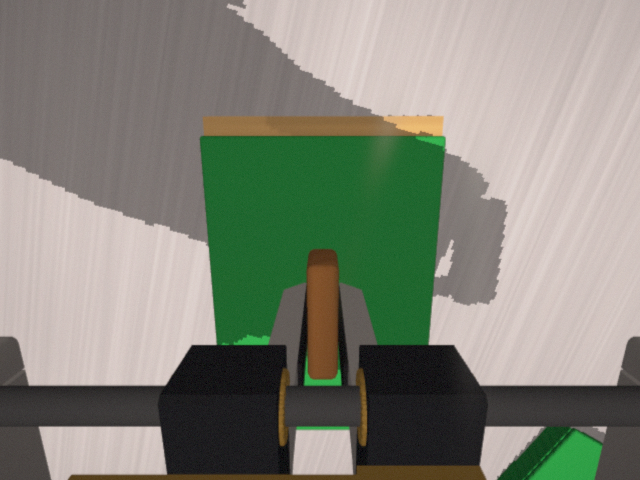

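```bash
python3 - <<'E'
from h import *
c=cam("wrist"); p=read_state()["eef_pos"]; print(p)
print(proj(c,np.array([[*tub(0,92.5),6],[*tub(0,93.5),6],[*tub(-67.5,92.5),6],[*tub(67.5,92.5),6]])).round(1).tolist())
u=np.array([np.cos(np.radians(104.8)),np.sin(np.radians(104.8)),0])
for d in (79,80,81): print(d,proj(c,p*[1,1,0]+u*d+[0,0,p[2]-44.6+20]).round(1))
hsv=cv2.cvtColor(c["image"],cv2.COLOR_RGB2HSV)
print([ (r,hsv[r,322].tolist()) for r in range(110,142,2)])
E
```

```text
[429.37755084 -33.09040138  73.10140079]
[[324.5, 116.4], [324.5, 114.5], [204.2, 116.3], [444.8, 116.6]]
79 [[323.4 139.4]]
80 [[323.4 137.2]]
81 [[323.4 134.9]]
[(110, [177, 18, 128]), (112, [11, 22, 128]), (114, [8, 24, 127]), (116, [16, 89, 132]), (118, [16, 135, 136]), (120, [16, 136, 133]), (122, [17, 131, 134]), (124, [16, 131, 136]), (126, [17, 133, 142]), (128, [17, 132, 143]), (130, [17, 136, 139]), (132, [16, 134, 137]), (134, [17, 134, 131]), (136, [54, 147, 90]), (138, [67, 179, 104]), (140, [67, 178, 106])]
```

Request:
jog_arm --pt "-0.05 0.1 -0.3 0 0 0 0" --pt "0 0 0 0 0 0 0" --pt "0 0 0.3 0 0 0 0" --pt "0 0 0.1 0 0 0 0" --pt "0 0 0 0 0 0 0"

```text
clock: 43.8
eef_pos: [430.4, -33.1, 73.0]
eef_rot: [3.141, 0.0, 1.83]
wrist_force: [-10.2, 2.0, 27.5]
finger_gap: 14.0
```

Request:
jog_arm --pt "0 0 -1 0 0 0 0" --pt "0 0 -2 0 0 0 0" --pt "0 0 -2 0 0 0 0" --pt "0.8 3.6 0 0 0 0 0" --pt "0.8 3.6 0 0 0 0 0" --pt "0.8 3.6 0 0 0 0 0" --pt "0.8 3.6 0 0 0 0 0" --pt "0.8 3.6 0 0 0 0 0" --pt "0.8 3.6 0 0 0 6.7 0" --pt "0.8 3.4 0 0 0 6.7 0" --pt "0 0 0 0 0 6.7 0" --pt "0 0 0 0 0 0 0" --pt "0 0 0 0 0 0 0"

```text
clock: 45.42
eef_pos: [659.0, 81.2, 121.7]
eef_rot: [-3.141, 0.0, 1.481]
wrist_force: [-0.4, -0.2, -1.6]
finger_gap: 13.8
```

```bash
python3 - <<'E'
from h import *
c=cam("wrist");p=read_state()["eef_pos"]
handle(c,p[2]-44.6+20,84.7)
goto(657.6,84.4,45,84.6)
E
```

```text
handle off x -2.0 y -0.4 ang 0.0 iou 0.90 [ 307  249   32  129 3812] [322.22166842 312.86044071]
t 45.48 pos [659.1  81.2 121.8] rot [-179.99    0.     84.85] gap 13.7 F [-0.4  0.3 -1.7]
j1,j6 4.0 9.0 j6 at target 13
wz 0.3 -> tool shift cm x 0.31 y -0.18 z 7.68
```

Request:
jog_arm --pt "0 0 3 0 0 0 0" --pt "0 0 2.5 0 0 0 0" --pt "0 0 1.4 0 0 0 0" --pt "0 0 0.6 0 0 0 0" --pt "0 0 0 0 0 0 0"

```text
clock: 46.1
eef_pos: [659.5, 81.3, 47.2]
eef_rot: [3.141, -0.0, 1.479]
wrist_force: [-0.7, -0.2, -1.5]
finger_gap: 13.6
```

Request:
jog_arm --pt "0 0 0.2 0 0 0 0" --pt "0 0 0 0 0 0 4" --pt "0 0 0 0 0 0 4" --pt "0 0 0 0 0 0 4" --pt "0 0 -2 0 0 0 4" --pt "0 0 -4 0 0 0 5" --pt "0 0 -3 0 0 0 5" --pt "3.9 -2.4 0 0 0 0 5" --pt "3.9 -2.4 0 0 0 0 5" --pt "3.9 -2.4 0 0 0 0 5" --pt "3.9 -2.4 0 0 0 0 5" --pt "4 -2.5 0 0 0 0 5" --pt "0 0 0 0 0 4.3 5" --pt "0 0 0 0 0 0 5" --pt "0 0 0 0 0 0 5"

```text
clock: 47.98
eef_pos: [557.1, 287.2, 135.5]
eef_rot: [3.141, -0.0, 1.405]
wrist_force: [1.0, 0.7, 0.2]
finger_gap: 50.1
```

```bash
python3 - <<'E'
from h import *
c=cam("wrist","w18"); lids(c)
goto(556,287,46,80.5)
E
```

```text
lid [319. 234.] 26506 [554.6 287.4] 170.24818139708424 0.962
handle [319. 257.] 1634 [554.5 286.2] 170.65662877449856 0.892
handle [450. 386.] 258 [663.1 158.9] 74.84358912632953 0.254
handle [454. 427.] 251 [657.8 123.9] 123.94216405321738 0.279
handle [468. 474.] 287 [630.8  57.8] 107.70290826285317 0.375
handle [501. 471.] 181 [688.9  56.9] 80.56344416702544 0.249
t 48.02 pos [557.1 287.1 135.3] rot [ 1.7997e+02 -2.0000e-02  8.0470e+01] gap 49.9 F [ 0.4 -0.3 -0.8]
j1,j6 24.0 33.0 j6 at target 37
wz -0.0 -> tool shift cm x -0.03 y -0.11 z 8.93
```

View pics/w18.png

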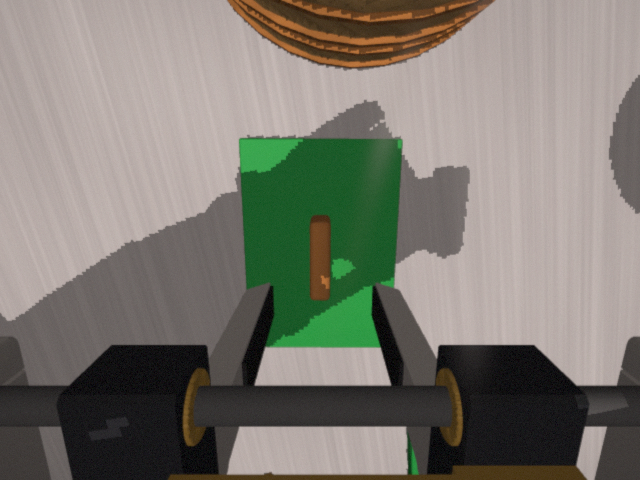

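Request:
jog_arm --pt "-0.15 -0.25 3 0 0 0 4" --pt "0 0 3 0 0 0 4" --pt "0 0 1.9 0 0 0 4" --pt "0 0 1 0 0 0 4" --pt "0 0 0 0 0 0 0" --pt "0 0 0 0 0 0 0" --pt "0 0 0 0 0 0 0" --pt "0 0 0 0 0 0 0" --pt "0 0 0 0 0 0 0"

```text
clock: 49.15
eef_pos: [554.5, 286.7, 46.7]
eef_rot: [3.14, -0.001, 1.404]
wrist_force: [0.1, -0.3, 6.4]
finger_gap: 13.9
```

```bash
python3 - <<'E'
from h import *
goto(*tub(0,0),110,104.8)
E
```

```text
t 49.15 pos [554.5 286.7  46.7] rot [ 1.7993e+02 -5.0000e-02  8.0440e+01] gap 13.9 F [ 0.1 -0.3  6.4]
j1,j6 24.0 34.0 j6 at target -19
wz -24.4 -> tool shift cm x -27.79 y -20.20 z -6.33
```

Request:
jog_arm --pt "0 0 -1 0 0 0 0" --pt "0 0 -2 0 0 0 0" --pt "0 0 -3 0 0 0 0" --pt "0 0 -1 0 0 -8.2 0" --pt "0 0 0 0 0 -8.1 0" --pt "0 0 0 0 0 -8.1 0" --pt "-3.5 -2.5 0 0 0 0 0" --pt "-3.5 -2.5 0 0 0 0 0" --pt "-3.5 -2.5 0 0 0 0 0" --pt "-3.5 -2.5 0 0 0 0 0" --pt "-3.5 -2.5 0 0 0 0 0" --pt "-3.5 -2.5 0 0 0 0 0" --pt "-3.4 -2.6 0 0 0 0 0" --pt "-3.4 -2.6 0 0 0 0 0" --pt "0 0 0 0 0 0 0" --pt "0 0 0 0 0 0 0"

```text
clock: 51.15
eef_pos: [430.4, -33.8, 116.7]
eef_rot: [3.14, 0.0, 1.829]
wrist_force: [0.3, 0.3, -2.2]
finger_gap: 13.5
```

```bash
python3 - <<'E'
from h import *
c=cam("wrist","w19"); 
goto(*tub(0,0),85,104.8)
p=read_state()["eef_pos"]
handle(c,p[2]-46.5+20,104.8)
E
```

```text
t 51.2 pos [430.4 -33.4 116.4] rot [1.7995e+02 1.0000e-02 1.0487e+02] gap 13.5 F [-0.3 -0.5 -2.4]
j1,j6 -9.0 -24.0 j6 at target -19
wz 0.1 -> tool shift cm x -0.01 y -0.03 z 3.14
handle off x -1.2 y -0.2 ang 0.2 iou 0.89 [ 307  247   31  127 3725] [322.22738255 309.48348993]
```

View pics/w19.png

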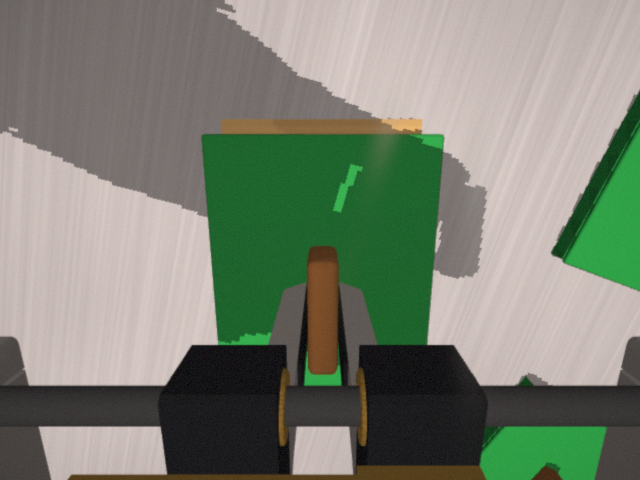

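Request:
jog_arm --pt "0 0 1.5 0 0 0 0" --pt "0 0 1 0 0 0 0" --pt "0 0 0.6 0 0 0 0" --pt "0 0 0.3 0 0 0 0" --pt "0 0 0.3 0 0 0 0" --pt "0 0 0 0 0 0 0"

```text
clock: 51.95
eef_pos: [430.1, -34.4, 81.6]
eef_rot: [-3.141, 0.001, 1.83]
wrist_force: [-26.3, -2.3, 59.8]
finger_gap: 13.7
```

Request:
jog_arm --pt "0 0 0.15 0 0 0 0" --pt "0 0 0.15 0 0 0 0" --pt "0 0 0 0 0 0 0"

```text
clock: 52.32
eef_pos: [430.2, -34.9, 79.1]
eef_rot: [-3.141, 0.002, 1.831]
wrist_force: [-30.0, -6.7, 68.1]
finger_gap: 13.5
```

Request:
jog_arm --pt "0 0 -0.5 0 0 0 0" --pt "0 0 0 0 0 0 0"

```text
clock: 52.58
eef_pos: [430.2, -33.9, 80.8]
eef_rot: [3.141, 0.0, 1.83]
wrist_force: [-0.4, 0.2, -1.1]
finger_gap: 13.7
```

```bash
python3 - <<'E'
from h import *
c=cam("wrist","w20"); s=cam("scene"); im=s["image"][150:270,240:360,::-1]; cv2.imwrite("pics/s20.png",cv2.resize(im,None,fx=5,fy=5,interpolation=cv2.INTER_CUBIC))
goto(*tub(0,0),110,104.8)
p=read_state()["eef_pos"]
handle(c,p[2]-46.5+20,104.8)
print(proj(c,np.array([[*tub(-67.5,92.5),6],[*tub(67.5,92.5),6]])).round(1).tolist())
E
```

```text
t 52.67 pos [429.9 -33.9  80.4] rot [-1.7997e+02 -2.0000e-02  1.0485e+02] gap 13.9 F [-0.2  0.1 -1.9]
j1,j6 -9.0 -24.0 j6 at target -19
wz 0.0 -> tool shift cm x 0.02 y 0.04 z -2.96
handle off x -0.3 y -0.1 ang -0.3 iou 0.94 [ 307  246   32  130 3917] [322.13760531 310.4460046 ]
[[207.0, 115.4], [439.7, 115.7]]
```

View pics/s20.png

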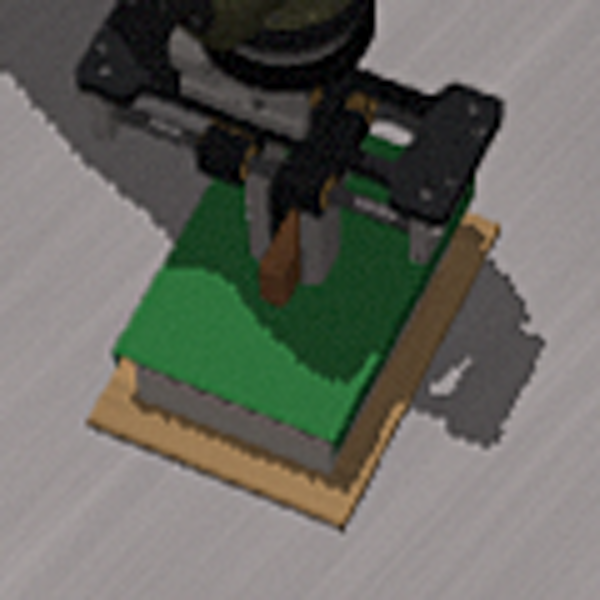

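View pics/w20.png

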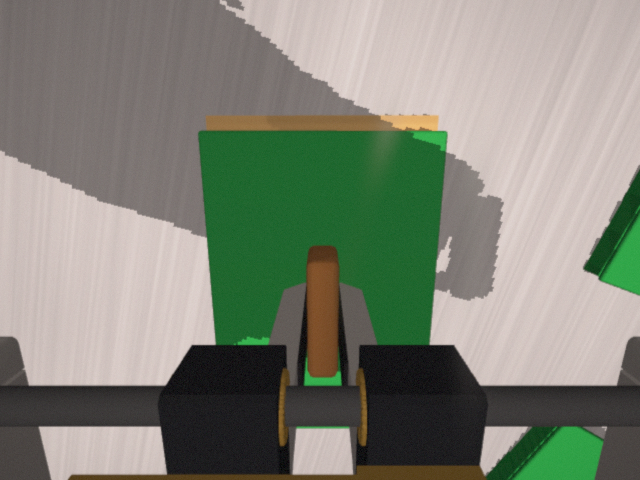

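Request:
jog_arm --pt "0 0 -1 0 0 0 0" --pt "0 0 -2 0 0 0 0" --pt "0 0 -1.5 0 0 0 0" --pt "3.5 2.5 0 0 0 0 0" --pt "3.5 2.5 0 0 0 0 0" --pt "3.5 2.5 0 0 0 0 0" --pt "3.5 2.5 0 0 0 0 0" --pt "3.5 2.5 0 0 0 0 0" --pt "3.5 2.5 0 0 0 0 0" --pt "3.4 2.6 0 0 0 8.2 0" --pt "3.4 2.6 0 0 0 8.1 0" --pt "0 0 0 0 0 8.1 0" --pt "0 0 3 0 0 0 0" --pt "0 0 2.5 0 0 0 0" --pt "0 0 1 0 0 0 0" --pt "0 0 0 0 0 0 0" --pt "0 0 0 0 0 0 0"

```text
clock: 54.8
eef_pos: [560.0, 284.0, 62.0]
eef_rot: [3.14, -0.001, 1.404]
wrist_force: [0.2, -0.6, -1.7]
finger_gap: 13.7
```

```bash
python3 - <<'E'
from h import *
goto(554.5,286.7,46,80.4)
c=cam("wrist","w21"); s=cam("scene"); im=s["image"][100:220,360:480,::-1]; cv2.imwrite("pics/s21.png",cv2.resize(im,None,fx=5,fy=5,interpolation=cv2.INTER_CUBIC))
E
```

```text
t 54.8 pos [560. 284.  62.] rot [ 1.7992e+02 -5.0000e-02  8.0440e+01] gap 13.7 F [ 0.2 -0.6 -1.7]
j1,j6 24.0 33.0 j6 at target 37
wz 0.0 -> tool shift cm x 0.18 y -0.59 z 1.60
```

View pics/s21.png

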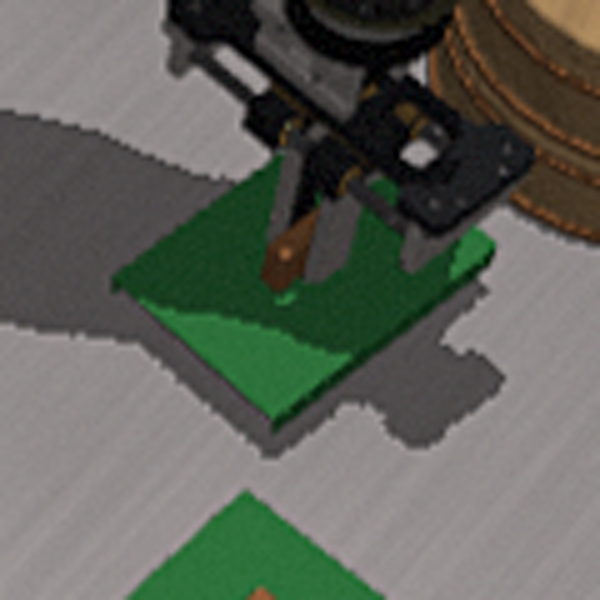

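Request:
jog_arm --pt "0 0 1 0 0 0 0" --pt "0 0 0.4 0 0 0 0" --pt "0 0 0.2 0 0 0 0" --pt "0 0 0 0 0 0 0"

```text
clock: 55.4
eef_pos: [559.5, 283.7, 44.6]
eef_rot: [-3.141, 0.0, 1.404]
wrist_force: [-0.2, -0.5, -0.6]
finger_gap: 13.9
```

Request:
jog_arm --pt "0 0 0 0 0 0 4" --pt "0 0 0 0 0 0 4" --pt "0 0 0 0 0 0 4" --pt "0 0 -2 0 0 0 4" --pt "0 0 -4 0 0 0 5" --pt "0 0 -3.5 0 0 7.1 5" --pt "-4.2 2.2 0 0 0 0 5" --pt "-4.2 2.2 0 0 0 0 5" --pt "-4.2 2.2 0 0 0 0 5" --pt "-4.2 2.2 0 0 0 0 5" --pt "-4.2 2.2 0 0 0 0 5" --pt "-4.2 2.2 0 0 0 0 5" --pt "-4.3 2.3 0 0 0 0 5" --pt "-4.3 2.3 0 0 0 0 5" --pt "-4.3 2.3 0 0 0 0 5" --pt "-4.3 2.2 0 0 0 0 5" --pt "0 0 0 0 0 0 5" --pt "0 0 0 0 0 0 5"

```text
clock: 57.65
eef_pos: [651.6, -186.0, 140.7]
eef_rot: [3.141, -0.0, 1.28]
wrist_force: [-0.2, -0.3, 0.3]
finger_gap: 49.7
```

```bash
python3 - <<'E'
from h import *
c=cam("wrist","w22"); lids(c)
goto(651.7,-186.2,46,73.3)
E
```

```text
lid [320. 234.] 25896 [ 650.2 -186.5] 163.38015370932646 0.964
handle [321. 255.] 1514 [ 650.1 -187.5] 163.64420813413534 0.858
handle [202. 376.] 86 [ 555.2 -262.4] 41.47174390907302 0.208
t 57.7 pos [ 651.7 -185.5  140.7] rot [ 1.7996e+02 -1.0000e-02  7.3380e+01] gap 49.6 F [-0.4  0.1  0. ]
j1,j6 -19.0 -2.0 j6 at target 1
wz 0.1 -> tool shift cm x -0.07 y 0.02 z 9.47
```

View pics/w22.png

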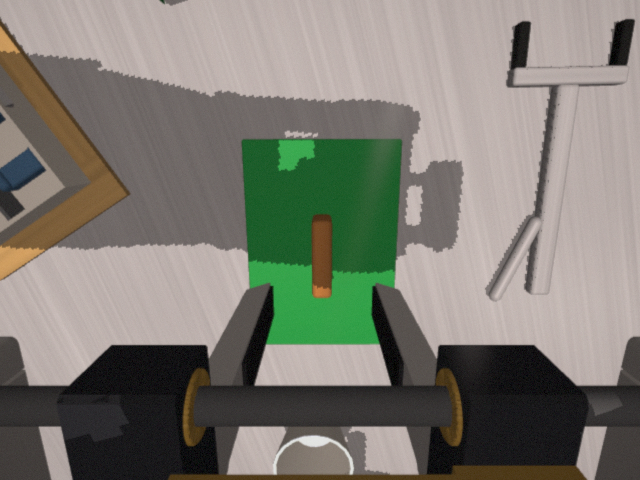

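Request:
jog_arm --pt "-0.3 -0.1 3 0 0 0 4" --pt "0 0 3 0 0 0 4" --pt "0 0 2.4 0 0 0 4" --pt "0 0 1 0 0 0 4" --pt "0 0 0 0 0 0 0" --pt "0 0 0 0 0 0 0" --pt "0 0 0 0 0 0 0" --pt "0 0 0 0 0 0 0" --pt "0 0 0 0 0 0 0"

```text
clock: 58.82
eef_pos: [650.2, -189.0, 46.9]
eef_rot: [3.14, -0.0, 1.28]
wrist_force: [-0.3, 1.9, 6.5]
finger_gap: 13.8
```

```bash
python3 - <<'E'
from h import *
goto(*tub(0,0),110,104.8)
E
```

```text
t 58.83 pos [ 650.2 -189.    46.9] rot [179.92  -0.    73.34] gap 13.8 F [-0.3  1.9  6.5]
j1,j6 -19.0 -3.0 j6 at target -19
wz -31.5 -> tool shift cm x 20.65 y -17.30 z -6.31
```

Request:
jog_arm --pt "0 0 -1 0 0 0 0" --pt "0 0 -2 0 0 0 0" --pt "0 0 -3 0 0 0 0" --pt "0 0 -1 0 0 -7.9 0" --pt "0 0 0 0 0 -7.9 0" --pt "0 0 0 0 0 -7.9 0" --pt "0 0 0 0 0 -7.8 0" --pt "3 -2.5 0 0 0 0 0" --pt "3 -2.5 0 0 0 0 0" --pt "3 -2.5 0 0 0 0 0" --pt "3 -2.5 0 0 0 0 0" --pt "2.9 -2.5 0 0 0 0 0" --pt "2.9 -2.4 0 0 0 0 0" --pt "2.9 -2.4 0 0 0 0 0" --pt "0 0 0 0 0 0 0" --pt "0 0 0 0 0 0 0"

```text
clock: 60.82
eef_pos: [430.4, -33.5, 116.8]
eef_rot: [3.14, 0.001, 1.83]
wrist_force: [0.1, -0.8, -1.4]
finger_gap: 13.6
```

```bash
python3 - <<'E'
from h import *
c=cam("wrist","w23"); 
goto(*tub(0,0),90,104.8)
p=read_state()["eef_pos"]
handle(c,p[2]-46.5+20,104.8)
E
```

```text
t 60.88 pos [430.5 -33.6 116.5] rot [1.7992e+02 4.0000e-02 1.0482e+02] gap 13.5 F [-0.1 -0.2 -1. ]
j1,j6 -9.0 -24.0 j6 at target -19
wz 0.0 -> tool shift cm x 0.01 y -0.02 z 2.65
handle off x 1.0 y -0.4 ang 0.1 iou 0.90 [ 307  243   32  127 3737] [322.21273749 305.56462403]
```

View pics/w23.png

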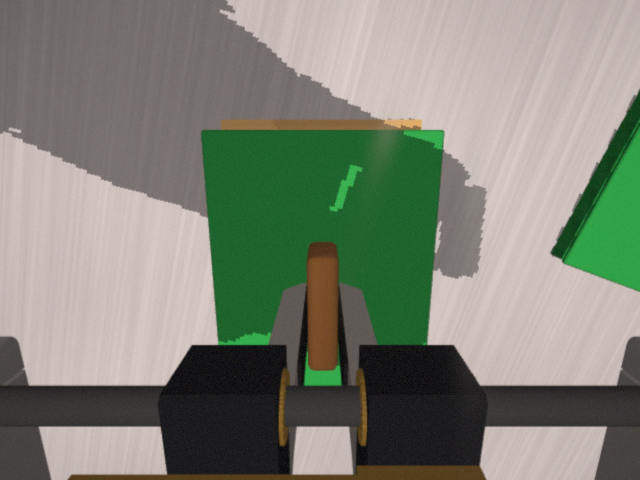

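```bash
python3 - <<'E'
from h import *
c=cam("wrist"); p=read_state()["eef_pos"]
u=np.array([np.cos(np.radians(104.8)),np.sin(np.radians(104.8)),0])
for d in (80,81,82,83): print(d,proj(c,p*[1,1,0]+u*d+[0,0,p[2]-46.5+20]).round(1))
h=cv2.cvtColor(c["image"],cv2.COLOR_RGB2HSV); print([(r,h[r,300].tolist()[:2]) for r in range(126,136)])
E
```

```text
80 [[323.  137.2]]
81 [[323. 135.]]
82 [[323.  132.8]]
83 [[323.  130.5]]
[(126, [16, 129]), (127, [17, 131]), (128, [17, 132]), (129, [21, 127]), (130, [55, 142]), (131, [66, 174]), (132, [66, 174]), (133, [66, 179]), (134, [67, 181]), (135, [67, 184])]
```

Request:
jog_arm --pt "-0.17 -0.03 1.5 0 0 0 0" --pt "0 0 1 0 0 0 0" --pt "0 0 0.5 0 0 0 0" --pt "0 0 0.2 0 0 0 0" --pt "0 0 0 0 0 0 0"

```text
clock: 61.55
eef_pos: [429.7, -34.9, 83.8]
eef_rot: [-3.142, -0.0, 1.83]
wrist_force: [0.4, -0.1, -0.5]
finger_gap: 13.7
```

Request:
jog_arm --pt "0 0 0.15 0 0 0 0" --pt "0 0 0.1 0 0 0 0" --pt "0 0 0 0 0 0 0"

```text
clock: 61.92
eef_pos: [429.7, -34.9, 81.3]
eef_rot: [3.142, 0.0, 1.83]
wrist_force: [0.0, -0.4, -0.6]
finger_gap: 13.6
```

Request:
jog_arm --pt "0 0 0.15 0 0 0 0" --pt "0 0 0.1 0 0 0 0" --pt "0 0 0 0 0 0 0"

```text
clock: 62.3
eef_pos: [429.9, -34.9, 79.0]
eef_rot: [3.141, 0.0, 1.83]
wrist_force: [1.5, 0.6, 3.4]
finger_gap: 13.5
```

Request:
jog_arm --pt "0 0 0.1 0 0 0 0" --pt "0 0 0 0 0 0 0"

```text
clock: 62.55
eef_pos: [430.1, -35.0, 78.2]
eef_rot: [3.141, 0.0, 1.83]
wrist_force: [1.0, 0.1, 6.3]
finger_gap: 13.5
```

Request:
jog_arm --pt "0 0 0.1 0 0 0 0" --pt "0 0 0 0 0 0 0"

```text
clock: 62.8
eef_pos: [429.8, -34.9, 76.8]
eef_rot: [3.141, 0.0, 1.83]
wrist_force: [1.7, -0.6, 1.5]
finger_gap: 13.7
```

Request:
jog_arm --pt "0 0 0.15 0 0 0 0" --pt "0 0 0.1 0 0 0 0" --pt "0 0 0 0 0 0 0"

```text
clock: 63.18
eef_pos: [429.6, -34.9, 74.1]
eef_rot: [-3.141, -0.0, 1.83]
wrist_force: [3.0, -0.4, -1.6]
finger_gap: 13.7
```

Request:
jog_arm --pt "0 0 0.1 0 0 0 0" --pt "0 0 0.1 0 0 0 0" --pt "0 0 0 0 0 0 0"

```text
clock: 63.55
eef_pos: [429.6, -34.9, 72.2]
eef_rot: [-3.141, -0.0, 1.83]
wrist_force: [1.8, 0.2, -1.0]
finger_gap: 13.8
```

Request:
jog_arm --pt "0 0 0.1 0 0 0 0" --pt "0 0 0.1 0 0 0 0" --pt "0 0 0 0 0 0 0"

```text
clock: 63.92
eef_pos: [429.2, -34.9, 69.7]
eef_rot: [-3.14, -0.0, 1.83]
wrist_force: [3.0, 0.1, -8.6]
finger_gap: 13.8
```

Request:
jog_arm --pt "0 0 0.1 0 0 0 0" --pt "0 0 0.1 0 0 0 0" --pt "0 0 0 0 0 0 0"

```text
clock: 64.3
eef_pos: [429.7, -34.9, 68.3]
eef_rot: [-3.141, -0.0, 1.83]
wrist_force: [1.7, 0.8, -2.8]
finger_gap: 13.6
```

Request:
jog_arm --pt "0 0 0.1 0 0 0 0" --pt "0 0 0 0 0 0 0"

```text
clock: 64.55
eef_pos: [429.7, -34.9, 67.8]
eef_rot: [3.141, 0.0, 1.83]
wrist_force: [-3.0, 2.2, 7.2]
finger_gap: 13.9
```

Seated at ≈67.5 as predicted. One firm press, then release and look.

Request:
jog_arm --pt "0 0 0.1 0 0 0 0" --pt "0 0 0 0 0 0 0"

```text
clock: 64.8
eef_pos: [429.8, -34.9, 67.7]
eef_rot: [3.141, 0.0, 1.83]
wrist_force: [-10.8, 2.2, 26.2]
finger_gap: 13.6
```

Request:
jog_arm --pt "0 0 -0.1 0 0 0 0" --pt "0 0 0 0 0 0 3" --pt "0 0 0 0 0 0 3" --pt "0 0 0 0 0 0 3" --pt "0 0 -2 0 0 0 3" --pt "0 0 -3 0 0 0 3" --pt "0 0 -5 0 0 0 3" --pt "-5 0 -3 0 0 0 3" --pt "-5 0 0 0 0 0 3" --pt "-5 0 0 0 0 0 3" --pt "0 0 0 0 0 0 3" --pt "0 0 0 0 0 0 3"

```text
clock: 66.3
eef_pos: [467.9, -179.4, 197.0]
eef_rot: [-3.141, -0.001, 1.83]
wrist_force: [-0.2, 0.6, -0.4]
finger_gap: 29.9
```

```bash
python3 - <<'E'
from h import *
goto(*tub(0,0),90,104.8)
c=cam("wrist","w24")
t=cam("top","t24"); 
s=cam("scene","s24")
im=s["image"][150:270,240:360,::-1]; cv2.imwrite("pics/s24c.png",cv2.resize(im,None,fx=5,fy=5,interpolation=cv2.INTER_CUBIC))
for z in (21,29):
  for n,q in (("s",s),("t",t),("w",c)):
    for m,st,ce in blobs(q,"green"):
        if st[4]<500: continue
        p=plane(q,ce,z+20)[0]
        if np.hypot(p[0]-431,p[1]+35)<80:
            ff=np.zeros_like(m,np.uint8); cs,_=cv2.findContours(m.astype(np.uint8),0,2); k=max(cs,key=cv2.contourArea); cv2.drawContours(ff,[cv2.convexHull(k)],-1,1,-1)
            x,i=hullfit(q,ff>0,(114,162,20),z,(p[0],p[1],[.26]),scale=3); print(n,z,x,i)
lids(t);lids(s)
E
```

```text
t 66.3 pos [ 467.9 -179.4  197. ] rot [-1.7997e+02 -4.0000e-02  1.0483e+02] gap 29.9 F [-0.2  0.6 -0.4]
j1,j6 -25.0 -40.0 j6 at target -19
wz 0.0 -> tool shift cm x 15.06 y 0.09 z 10.70
s 21 [ 4.28818419e+02 -3.34242869e+01  2.63488421e-01] 0.8609304084720121
t 21 [ 4.29369978e+02 -3.24803976e+01  2.60360562e-01] 0.9795148686780986
w 21 [ 4.32865651e+02 -4.98265829e+01  2.61370056e-01] 0.9522568906966664
s 29 [ 4.32083815e+02 -3.23368699e+01  2.40549698e-01] 0.8482794577685089
t 29 [ 4.29752867e+02 -3.33048701e+01  2.54787014e-01] 0.9695126851876658
w 29 [ 4.32988540e+02 -5.27694363e+01  2.62162593e-01] 0.9292855582462224
lid [245. 176.] 3429 [660.2  81.4] 174.93007809774522 0.971
lid [153. 221.] 3448 [560.1 286.3] 170.16284942624415 0.947
lid [297. 279.] 3707 [428.8 -31.9] 14.954084521707749 0.968
handle [244. 173.] 161 [661.1  82.4] 170.17798909736555 0.666
handle [148. 220.] 143 [559.5 282.6] 168.7662178248563 0.676
lid [420. 158.] 2150 [560.7 287.9] 171.02722492377725 0.934
lid [307. 206.] 1605 [420.3 -21.3] 15.444829082043437 0.884
lid [404. 234.] 2710 [659.9  81.9] 174.78223574752147 0.956
handle [420. 151.] 126 [559.2 288.2] 178.35672274856358 0.574
handle [405. 227.] 138 [659.2  83.2] 1.514078259874168 0.602
```

View pics/s24c.png

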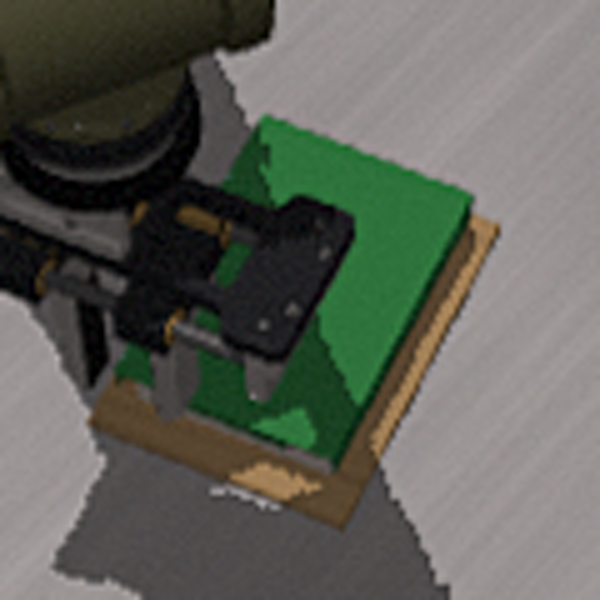

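View pics/s24.png

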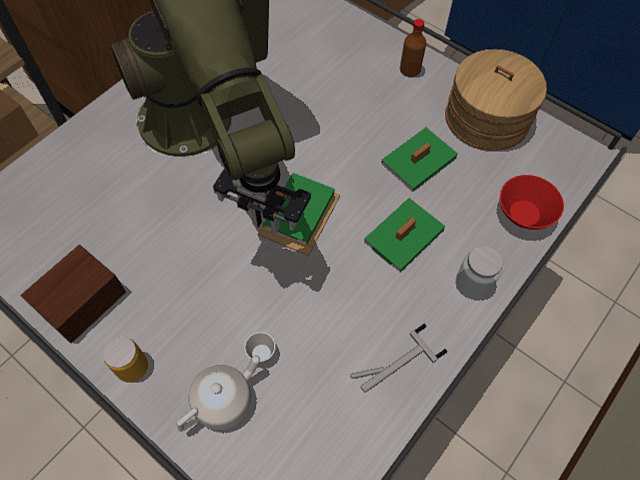

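View pics/w24.png

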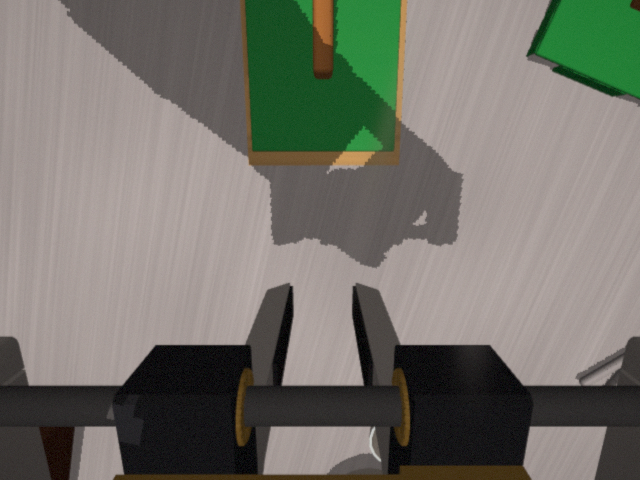

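Request:
jog_arm --pt "-2 -4 0 0 0 0 3" --pt "-2 -4 0 0 0 0 3" --pt "-2 -4 0 0 0 0 3" --pt "0 0 0 0 0 0 3" --pt "0 0 0 0 0 0 3"

```text
clock: 67.08
eef_pos: [368.0, -268.0, 197.5]
eef_rot: [3.141, 0.0, 1.83]
wrist_force: [0.0, -0.2, 0.5]
finger_gap: 30.5
```

```bash
python3 - <<'E'
from h import *
t=cam("top","t25"); s=cam("scene","s25"); sc=[]
im=s["image"][150:270,240:360,::-1]; cv2.imwrite("pics/s25c.png",cv2.resize(im,None,fx=5,fy=5,interpolation=cv2.INTER_CUBIC))
for z in (17,21,25,29,33):
  for n,q in (("s",s),("t",t)):
    for m,st,ce in blobs(q,"green"):
        if st[4]<500: continue
        p=plane(q,ce,z+20)[0]
        if np.hypot(p[0]-431,p[1]+35)<80:
            ff=np.zeros_like(m,np.uint8); cs,_=cv2.findContours(m.astype(np.uint8),0,2); k=max(cs,key=cv2.contourArea); cv2.drawContours(ff,[cv2.convexHull(k)],-1,1,-1)
            x,i=hullfit(q,ff>0,(114,162,20),z,(p[0],p[1],[.26]),scale=4); print(n,z,x.round(2),round(i,3))
for q in (t,s):
  for nm in ("teapot_mid","cup_mid"): print(nm,[(np.round(tow(q,d["centre"])).tolist(),round(d["conf"],2)) for d in recognise(q,nm)][:1])
lids(t);lids(s)
rests(t); rests(s)
E
```

```text
s 17 [ 4.2636e+02 -2.7130e+01  2.6000e-01] 0.946
t 17 [ 4.2934e+02 -3.2440e+01  2.6000e-01] 0.985
s 21 [ 4.2757e+02 -2.9250e+01  2.6000e-01] 0.941
t 21 [ 4.2932e+02 -3.2850e+01  2.6000e-01] 0.984
s 25 [ 4.2908e+02 -2.9710e+01  2.7000e-01] 0.937
t 25 [ 4.2954e+02 -3.2640e+01  2.6000e-01] 0.982
s 29 [ 4.3117e+02 -3.1600e+01  2.8000e-01] 0.93
t 29 [ 4.3001e+02 -3.2790e+01  2.6000e-01] 0.977
s 33 [ 4.3214e+02 -3.3920e+01  2.6000e-01] 0.926
t 33 [ 4.2996e+02 -3.2720e+01  2.6000e-01] 0.971
teapot_mid [([597.0, -469.0, 91.0], 0.6)]
cup_mid [([599.0, -355.0, 20.0], 0.69)]
teapot_mid [([613.0, -486.0, 91.0], 0.82)]
cup_mid [([585.0, -343.0, 26.0], 0.87)]
lid [246. 176.] 3426 [660.6  81.3] 175.0620915084473 0.973
lid [153. 221.] 3453 [560.8 289.2] 170.15514916320308 0.948
lid [297. 279.] 3738 [428.  -31.9] 14.965264679890264 0.968
handle [244. 173.] 158 [661.   81.2] 168.9807076861932 0.652
handle [148. 220.] 142 [559.6 284.8] 167.81887336734633 0.674
lid [420. 158.] 2156 [560.9 288.8] 170.33890532487845 0.935
lid [299. 208.] 2575 [419.3 -19.4] 15.066267171992052 0.966
lid [404. 234.] 2711 [660.5  81.2] 174.40385785166694 0.96
handle [420. 151.] 111 [559.  288.2] 178.83065458030882 0.511
handle [405. 227.] 139 [659.3  82.1] 0.3450086492101148 0.61
```

View pics/s25c.png

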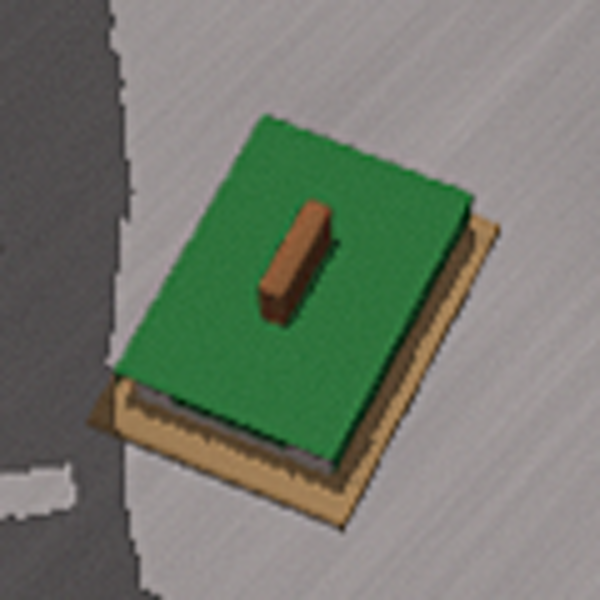

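View pics/t25.png

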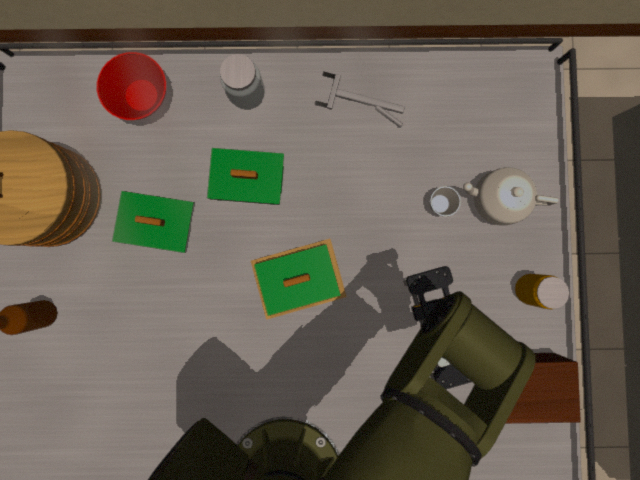

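```bash
python3 - <<'E'
from h import *
t=cam("top"); s=cam("scene")
BCs=np.array([429.6,-33.0]); a=.2600
def q(x,y,z): return [BCs[0]+x*np.cos(a)-y*np.sin(a),BCs[1]+x*np.sin(a)+y*np.cos(a),z]
for z in (41,45,49,53):
    P=np.array([q(-57,81,z),q(57,81,z),q(57,-81,z),q(-57,-81,z)])
    print(z,((proj(s,P)-[240,150]+.5)*5).round().tolist(), "handle top",((proj(s,[q(0,28,z+30),q(0,-28,z+30)])-[240,150]+.5)*5).round().tolist())
P=np.array([q(-67.5,92.5,6),q(67.5,92.5,6),q(67.5,-92.5,6),q(-67.5,-92.5,6)]);print("board",((proj(s,P)-[240,150]+.5)*5).round().tolist())
P=np.array([q(-57,81,41),q(57,81,41),q(57,-81,41),q(-57,-81,41)]);print("top",proj(t,P).round(1).tolist())
m=[b for b in blobs(t,"green") if abs(b[2][0]-297)<5][0][0].astype(np.uint8)
k=max(cv2.findContours(m,0,2)[0],key=cv2.contourArea);print(cv2.boxPoints(cv2.minAreaRect(k)).round(1).tolist())
E
```

```text
41 [[263.0, 112.0], [475.0, 193.0], [333.0, 460.0], [113.0, 370.0]] handle top [[321.0, 200.0], [270.0, 292.0]]
45 [[263.0, 107.0], [475.0, 188.0], [333.0, 455.0], [112.0, 366.0]] handle top [[321.0, 196.0], [269.0, 288.0]]
49 [[262.0, 102.0], [476.0, 184.0], [333.0, 451.0], [111.0, 361.0]] handle top [[321.0, 191.0], [269.0, 283.0]]
53 [[262.0, 98.0], [476.0, 179.0], [333.0, 447.0], [111.0, 357.0]] handle top [[321.0, 186.0], [269.0, 278.0]]
board [[256.0, 128.0], [502.0, 222.0], [344.0, 523.0], [87.0, 418.0]]
top [[267.4, 315.4], [253.5, 263.8], [326.2, 243.5], [340.6, 294.8]]
[[253.60000610351562, 264.1000061035156], [325.6000061035156, 244.0], [339.79998779296875, 294.8999938964844], [267.79998779296875, 315.0]]
```

```bash
python3 -c "
from cell import *
print(sign_off())"
```

```text
the job is handed in; nothing more can be done
None
```

I packed the rests, closed the tub with the lid that fits, and handed the job in at about 67 s of the 210 s. The hand-in gave no verdict.

**Rests:** Five were present. The two long ones lie flat in the wide row and the three short ones flat in the narrow row. No sixth showed in any picture.

**Lids:** I tried all three.
- **First (middle) lid:** it stopped hard about 8 mm too high, at roughly 60 N.
- **Second lid, by the steamer:** it stopped about 14 mm too high. I pressed it at up to 68 N and it slid slightly in the grip. It had also been knocked aside earlier, so I found it again first.
- **Third lid, nearest the cup:** it fits. It met the catch about 12 mm above its seat, passed at 6 N, pulled itself down and stopped at the expected height. I then gave it a 26 N press.

**Last checks:**
- The scene picture puts the closed lid's plate corners where a level lid 41 mm above the deck should be, with the lid centred on the tub.
- The two other lids stand flat, handle up, close to where they started and clear of the tub.
- The top view shows the teapot and cup within a few millimetres of their first readings.
- No loose rest is visible, and the arm is touching nothing.

**Checks that disagreed:**
- A rougher outline fit of the closed lid in the scene picture was inconsistent about its height, by up to about 8 mm. I relied on the corner positions, the arm's height and the felt snap instead.
- The recognition network's board, teapot and cup positions differed by 15 to 65 mm between the two fixed cameras. I measured the tub from its corners and compared the teapot and cup only within the same camera.

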